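Unlock the lid stay and close the heel-stock chest

TASK

Shut the grey heel-stock chest so that grinding dust stays out of it. Draw the red knob at the knee of the folding stay gently up past centre, until the stay has clearly folded and the lid has come down a little, and let go; then take the lid by its bar handle, lower it under control and press it down until its spring catch snaps home. Feel your way and never force the stay or the lid so that the chest lurches on its soft rubber mounts; do not let the lid drop, and leave the polish tin, the brad jar and the shoe brush where they stand.

Things in the scene. Friction and masses are not known exactly. Their poses are not given: they have to be found in the camera images.
- chest: Grey sheet-steel chest, 300 (x) x 190 (y) mm, 100 mm high to its rim, 120 mm above the bench; origin under its centre. It floats on soft rubber mounts on a fixed plate: they give 1 mm per 3 N sideways, 1 mm per 2 N up or down. Its x runs along the hinge; the lid is hinged along the top of its +y side, its free edge is on the -y side. The folding stay is inside the -x end. Heel blocks fill its lowest 50 mm.
- stand (a point): Point of the fixed base plate where the chest's origin lies while its rubber mounts are at ease, 20 mm above the bench. The chest must keep within about 3 mm of it sideways, 4 mm upward and 8 mm downward.
- hinge (a point): On the lid's hinge line, half-way along it: 95 mm to +y of the chest's centre, at rim height. The hinge line runs along the chest's x.
- lid (a joint): Opening angle of the lid: 0 is fully shut on the rim, about 1.26 (72 deg) held open by the locked stay. It weighs 0.7 to 1 kg; its shell is 25 mm high. Its pivots are stiff: unlocked it stays put above about 1.0, but lower down its own weight can make it fall. A spring roller catch mid-way along the front edge stops it some 6 mm short of shut; a press of 9 to 13 N on that edge snaps it home.
- handle (a point): Middle of the steel bar handle on the lid's free edge: round bar 12 mm thick, parallel to the hinge, 110 mm clear between its two posts, 42 mm clear of the lid's edge (measured from the bar's middle line). 232 mm from the hinge line; 12 mm above rim height when the lid is shut.
- knob (a point): Middle of the red knob on the knee of the two-link steel stay: round pin 15 mm thick, 36 mm long, parallel to the hinge, standing inward (chest +x) from the stay. Locked, it is about rim high. To unlock it goes up and to chest -y, roughly 45 to 55 deg steep at first, then curving over flatter; the curve must be felt. It takes some 4 to 7 N along that curve; a pull across it only heaves the chest.
- knee (a joint): Bend of the stay at its knee: about -0.29 locked against its stop, 0 dead straight (centre), positive when lifted past centre; about 2.4 with the lid shut. Clearly folded from about 0.5, when the lid has come down to about 1.21; at 0.65 it is at about 1.17, at 0.85 at about 1.09. Past centre the knee stays folded when let go.
- tin_center (a point): Centre of a dark flat round polish tin, 88 mm wide, 30 mm high, on the bench behind the hinge side of the chest. Leave alone.
- jar_center (a point): Centre of an amber glass jar of brads, 60 mm wide, 85 mm high, on the bench to the -y side of the chest. Leave alone.
- brush_center (a point): Centre of a wooden shoe brush, 160 x 50 x 46 mm, on the bench to the -y side of the chest. Leave alone.

How it is judged:
By the outcome, as a careful person would: the job done as asked, in the order asked, and still so for the second after the job is handed in, with the robot touching nothing.
It also fails if it takes over 72 s, if anything falls off the work surface, if the arm or the gripper's body presses on something with over 40 N, if the wrist force passes 120 N, or if a joint passes its speed limit or range.

ROBOT

A 6-joint arm with a two-finger parallel gripper is mounted at the origin on the work surface. World frame = base frame: x ahead of the robot, y to its left, z up, the work surface at z = 0. Lengths are in m, angles in rad, forces in N, time in s.
With the tool pointing down it reaches from about 0.35 to 0.775 m from the base axis. Payload 5.5 kg.
Tool frame: the origin (TCP) lies at the very end of the fingers, on their centre line; the grasp point (between the pads) lies 19 mm behind it (env.grip_depth is the distance from the TCP to the grasp point, in m); z points along the fingers, y is the direction in which the jaws open and shut (so a half turn about z gives the same grasp; the last joint's range is limited). The gripper opens to 85 mm and grips with 20 to 120 N. Pads are 22 mm wide; open, the fingers measure 114 mm over their backs; the gripper's body (76 mm by 85 mm) begins 54 mm behind the grasp point. The pads swing forward as they close: fully open they stand 13 mm farther back than shut.
Start: joints at [0.994, 0.313, 0.046, 1.304, 0, 1.431], TCP at [0.243, 0.521, 0.231] pointing down, gripper open.
Joint ranges: [-2.76, 2.76], [-0.86, 1.69], [-1.03, 1.26], [-2.2, 2.34], [-1.47, 1.5], [-3.14, 3.14]. Speed limits (rad/s): [2.57, 2.57, 3.14, 3.14, 3.14, 3.14].

INTERFACE

Orientations are given as a unit quaternion [w, x, y, z].
In Python, from workcell import env gives the robot as it stands.
- The arm moves only by the tool step_arm, never from a script. Its argument "series" is a list of rows, each a list of 3 entries, a list of its own where there are three numbers: the shift along the world's x, y, z in cm, then the turn about the world's z in rad, then the closure in counts, from 0 (fully open) to 255 (shut). A call has 1 to 5 rows; each row is the pose to reach, as a shift and turn from the pose measured when the call began; what a row does not reach only later rows make up. A row lasts 1/8 s, in which the tool goes at most 62.5 mm and 10.7 degrees, less where a joint would pass 70% of its speed; a pose out of reach is approached as far as the arm can. A call with a gripper value outside its range is refused whole. The fingers move at their own pace and stop on an object; "newtons" is the grip in N (left out, the last holds). Time passes only in rows, so rows that repeat a pose let the fingers close. It gives the time, the measured TCP pose, the force and the opening at its end, in the units of the state.
- env.get_state(): the state, without advancing time (a new reading comes with each control period).
- env.read_camera(name): name is "scene" or "top" or "wrist"; returns a dict with "frame" (400x640x3 uint8, red, green, blue), "vertical_fov" (degrees; the focal length in pixels is half the picture's height over the tangent of half this angle, whatever the lens; pixels are square), "cx", "cy" (the principal point, pixels), "dist_coeffs" ([k1, k2, p1, p2, k3] as OpenCV has them; the pictures are not rectified), "camera_from_world" (4x4, takes a point from world to camera coordinates). Camera axes: x right, y down, z forward; pixel columns grow to the right and rows downward; lengths in m; the calibration is good to about 2 mm. A picture is of the moment at which its call begins. There is no depth.
- env.hand_in(): hands the job in, once; it reports no verdict.
The state is a dict: "clock": time; "joint_pos": joint angles; "qvel": joint speeds; "tau": joint torques, N m; "tcp_pos": TCP position; "orientation": TCP orientation; "wrist_force": force on the tool from outside, world axes, zero at the start; "ft_torque": the same for the moment, N m; "finger_gap": finger opening in m.
Only numpy, scipy, OpenCV 4.12 (cv2) and the standard library are available. Lean on these libraries where they do the work, as an engineer would, in place of code of your own. Each camera call takes 0.05 s, during which the arm holds its last target.

## Working session

There is one attempt and no reset: what is moved stays moved. The work goes in short steps, Python scripts to look and compute and a tool call to move; the robot and the scene stay as the last step left them, time stands still between calls to the robot, and variables do not carry over. Pictures are saved under pics/ and viewed, and the job is handed in when it is done.

Besides the shell and the picture viewer there is one more tool, called after "Emit:" as name(argument=value, ...), one argument or row to a line, values as JSON. step_arm: Moves the arm, as the interface text tells. Its arguments: {"type":"object","properties":{"series":{"type":"array"},"newtons":{"type":"number"}},"required":["series"]}

```bash
mkdir -p pics; ls; python3 - <<'E'
from workcell import env
import cv2,numpy as np
for n in ["scene","top","wrist"]:
    c=env.read_camera(n)
    cv2.imwrite(f"pics/{n}0.png",c["frame"][:,:,::-1])
    np.savez(f"{n}0.npz",**c)
    print(n,c["vertical_fov"],c["cx"],c["cy"],c["dist_coeffs"]);print(np.round(c["camera_from_world"],3).tolist())
print(env.get_state())
E
```

```text
pics
scene 49.79455110241728 327.21661798547683 195.15102713930233 [-0.05736663  0.          0.          0.          0.        ]
[[0.621, 0.784, -0.011, -0.452], [0.727, -0.581, -0.365, -0.301], [-0.292, 0.219, -0.931, 1.316], [0.0, 0.0, 0.0, 1.0]]
top 51.18582289624401 309.95033398077595 204.06173985349812 [0.0230241 0.        0.        0.        0.       ]
[[0.001, -1.0, -0.006, 0.098], [-0.989, 0.0, -0.147, 0.616], [0.147, 0.006, -0.989, 1.174], [0.0, 0.0, 0.0, 1.0]]
wrist 60.457182186308145 319.5103288821103 196.45885212279308 [-0.02570951  0.          0.          0.          0.        ]
[[0.423, 0.906, 0.0, -0.574], [0.869, -0.405, 0.283, -0.038], [0.257, -0.119, -0.959, 0.378], [0.0, 0.0, 0.0, 1.0]]
{'clock': 0.15, 'joint_pos': array([ 9.94394346e-01,  3.13837477e-01,  4.52483694e-02,  1.30360589e+00,
       -1.57574722e-05,  1.43114986e+00]), 'qvel': array([ 1.21942282e-04, -4.05344515e-03,  1.82088744e-03, -1.25433352e-05,
        2.86097357e-04, -1.30749202e-03]), 'tau': array([ 3.50371476e-03, -4.81063986e+01,  2.98816985e+01,  1.38711033e-02,
       -5.50947652e-05,  1.70598673e-05]), 'tcp_pos': array([0.24305327, 0.52068362, 0.23061171]), 'orientation': array([-2.37684287e-04,  2.16646138e-01,  9.76249948e-01, -6.57750108e-04]), 'wrist_force': array([-0.18170136,  0.00684373,  0.00147377]), 'ft_torque': array([-0.03002564,  0.05128153, -0.03106739]), 'finger_gap': 0.08521236744755378}
```

View pics/scene0.png

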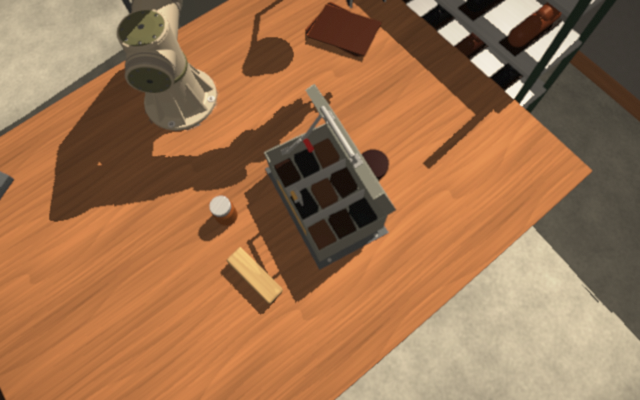

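View pics/top0.png

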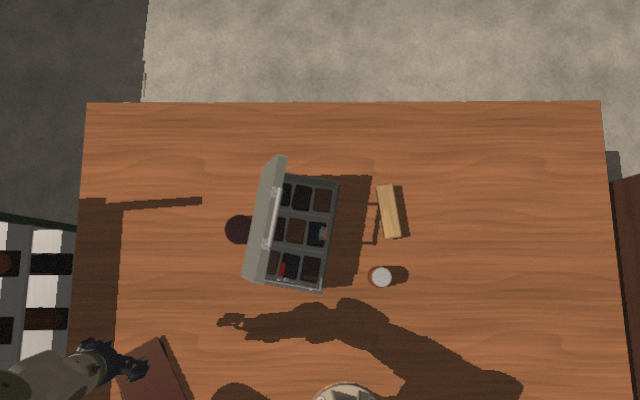

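View pics/wrist0.png

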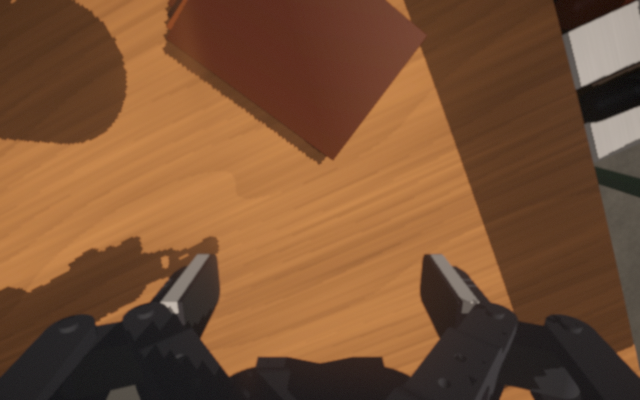

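The scene view shows the open chest (lid at 340,150, red knob near 308,146), the jar at 222,210, the brush at 253,275 and the tin at 375,163. In the top view the chest spans about 250-338 by 157-290, with the knob near 283,268. I'll enlarge crops to measure it.

```bash
python3 - <<'E'
import cv2
a=cv2.imread("pics/top0.png")[145:305,215:415]; cv2.imwrite("pics/topc.png",cv2.resize(a,None,fx=3.7,fy=3.7,interpolation=cv2.INTER_CUBIC))
a=cv2.imread("pics/scene0.png")[80:275,250:405]; cv2.imwrite("pics/scenec.png",cv2.resize(a,None,fx=3,fy=3,interpolation=cv2.INTER_CUBIC))
E
```

```text
(no output)
```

View pics/topc.png

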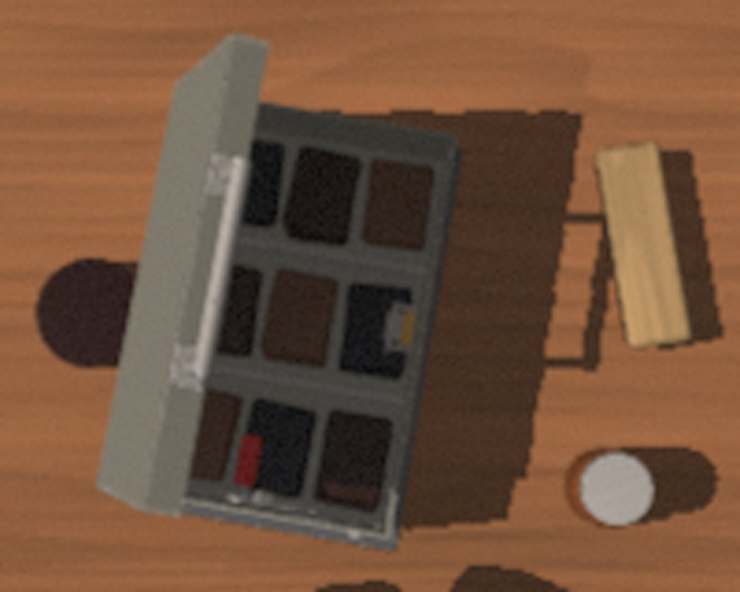

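View pics/scenec.png

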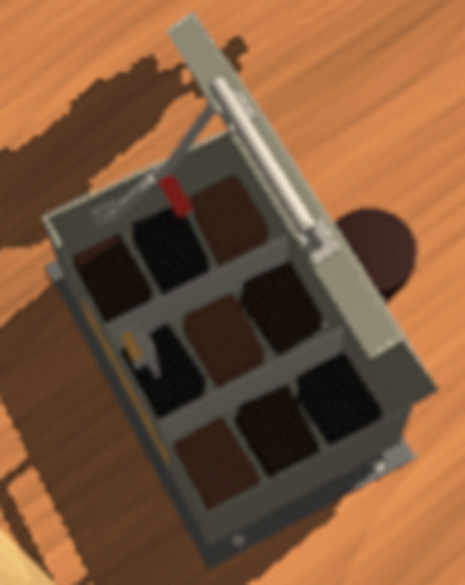

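```bash
cat > h.py <<'E'
import numpy as np,cv2
class Cam:
    def __init__(s,c):
        f=200/np.tan(np.radians(float(c["vertical_fov"]))/2)
        s.K=np.array([[f,0,float(c["cx"])],[0,f,float(c["cy"])],[0,0,1]]);s.d=np.array(c["dist_coeffs"],float);s.T=np.array(c["camera_from_world"])
    def proj(s,P):
        return cv2.projectPoints(np.atleast_2d(P).astype(float),cv2.Rodrigues(s.T[:3,:3])[0],s.T[:3,3],s.K,s.d)[0][:,0]
    def und(s,p): return cv2.undistortPoints(np.array(p,float).reshape(-1,1,2),s.K,s.d)[:,0]
    def onz(s,p,z):
        n=s.und(p)[0];R=s.T[:3,:3];o=-R.T@s.T[:3,3];d=R.T@np.array([n[0],n[1],1]);return o+d*(z-o[2])/d[2]
def tri(cs,ps):
    X=cv2.triangulatePoints(cs[0].T[:3],cs[1].T[:3],cs[0].und(ps[0]).T,cs[1].und(ps[1]).T)[:,0];X=X[:3]/X[3]
    return X,[np.round(c.proj(X)[0]-p,1) for c,p in zip(cs,ps)]
E
python3 - <<'E'
from h import *
T=Cam(np.load("top0.npz"));S=Cam(np.load("scene0.npz"))
t=lambda x,y:np.array([215+(x-1.35)/3.7,145+(y-1.35)/3.7]); s=lambda x,y:np.array([250+(x-1)/3,80+(y-1)/3])
for n,a,b in [("knob",t(249,461),s(176,196)),("knob+x",t(252,437),s(186,213)),("knob-x",t(246,487),s(166,181)),("handle",t(220,270),s(264,157)),("rim-x",t(396,546),s(45,217)),("rim+x",t(458,135),s(210,545)),("lid -x",t(182,515),s(192,15)),("hook",t(409,327),s(131,346)),("h+x",t(240,163),s(310,230)),("h-x",t(203,376),s(220,86))]:
    print(n,*tri([T,S],[a,b]))
for n,a in [("r-",t(396,546)),("r+",t(458,135))]: print(n,T.onz(a,.12))
print(S.onz(s(45,217),.12),S.onz(s(210,545),.12))
print("jar",T.onz(t(617,488),.085),"brush",[T.onz(t(*q),.046) for q in [(598,152),(655,145),(690,338),(633,346)]],"tin",T.onz(t(85,312),.03))
E
```

```text
knob [0.42901622 0.17407867 0.1119514 ] [array([-0.3, -0.1]), array([-0.3,  0.1])]
knob+x [0.44622723 0.17202453 0.10848946] [array([-0.2, -0.1]), array([-0.2,  0.1])]
knob-x [0.41045342 0.17659469 0.10946721] [array([-0.4, -0.2]), array([-0.5,  0.1])]
handle [0.5435797  0.17666373 0.33317996] [array([-0.4, -0.2]), array([-0.4,  0.1])]
rim-x [0.36965913 0.07053587 0.10645532] [array([-1.6, -0.7]), array([-1.8,  0.4])]
rim+x [0.68095041 0.01488592 0.06222154] [array([0.2, 0.1]), array([ 0.2, -0.1])]
lid -x [0.40364588 0.2084118  0.313518  ] [array([-4.5, -2.5]), array([-5.,  1.])]
hook [0.52487299 0.05681782 0.13240848] [array([-0., -0.]), array([-0.,  0.])]
h+x [0.6078111  0.16470137 0.33707656] [array([-0.2, -0.1]), array([-0.2,  0.1])]
h-x [0.48067907 0.18654061 0.33553879] [array([-0.8, -0.4]), array([-0.9,  0.2])]
r- [0.36855226 0.06643586 0.12      ]
r+ [0.66934124 0.01910113 0.12      ]
[0.37858171 0.07238719 0.12      ] [0.69189903 0.00753604 0.12      ]
jar [ 0.40897339 -0.09866059  0.085     ] brush [array([ 0.67070999, -0.09646497,  0.046     ]), array([ 0.67632878, -0.14173088,  0.046     ]), array([ 0.52322357, -0.16460634,  0.046     ]), array([ 0.51695148, -0.12016926,  0.046     ])] tin [0.5447846  0.31061952 0.03      ]
```

Emit:
step_arm(
  series=[
    [[0, 0, 6], 0.14, 0],
    [[0, 0, 12], 0.277, 0],
    [[2, -4, 18], 0.277, 0],
    [[5, -9, 19], 0.277, 0],
    [[8, -14, 19], 0.277, 0],
  ],
  newtons=20,
)

```text
clock: 0.78
tcp_pos: [0.3231, 0.3815, 0.4221]
orientation: [0.001, 0.079, 0.997, 0.0]
wrist_force: [1.1, 1.1, -0.8]
finger_gap: 0.0854
```

Emit:
step_arm(
  series=[
    [[2, -6, 0], 0, 0],
    [[4, -12, 0], 0, 0],
    [[5, -18, 0], 0, 0],
    [[6, -24, 0], 0, 0],
    [[7, -30, -2], 0, 0],
  ],
)

```text
clock: 1.4
tcp_pos: [0.3934, 0.081, 0.4033]
orientation: [0.003, 0.079, 0.997, 0.001]
wrist_force: [1.8, 0.1, 0.1]
finger_gap: 0.0854
```

```bash
cat > snap.py <<'E'
import sys,cv2,numpy as np
from workcell import env
i=sys.argv[1]
for n in sys.argv[2].split(","):
    c=env.read_camera(n);np.savez(f"{n}{i}.npz",**c);cv2.imwrite(f"pics/{n}{i}.png",c["frame"][:,:,::-1])
s=env.get_state();print(s["clock"],s["tcp_pos"],s["orientation"],s["wrist_force"],s["joint_pos"].round(2))
E
python3 snap.py 1 wrist
```

```text
1.45 [0.39366129 0.07483285 0.39997943] [ 2.37215414e-04  8.25863461e-02  9.96582044e-01 -1.91565078e-03] [-0.4399585  -2.24928485 -0.76784487] [-0.01 -0.02  0.06  1.65 -0.    0.16]
```

View pics/wrist1.png

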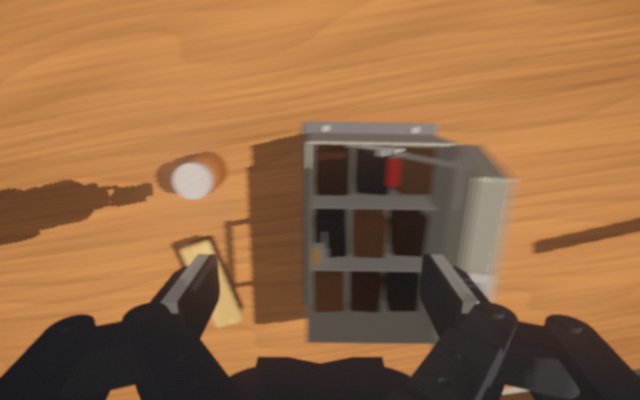

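```bash
python3 snap.py 2 wrist; python3 -c "
import cv2
a=cv2.imread('pics/wrist2.png')[110:350,280:530];cv2.imwrite('pics/w2c.png',cv2.resize(a,None,fx=2.5,fy=2.5,interpolation=cv2.INTER_CUBIC))"
```

```text
1.5 [0.39302121 0.07790143 0.4006329 ] [-2.84374646e-04  8.35140827e-02  9.96506438e-01 -4.86819467e-04] [ 0.37705271  0.28742862 -0.62070556] [-0.   -0.02  0.06  1.66 -0.    0.16]
```

View pics/w2c.png

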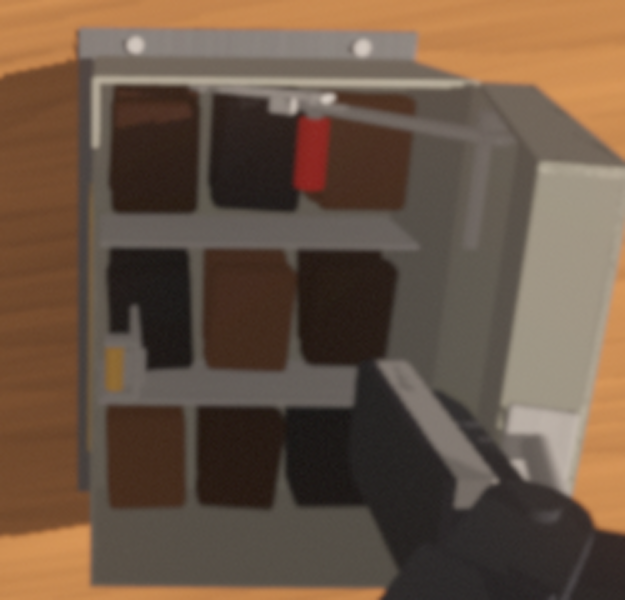

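```bash
python3 - <<'E'
from h import *
from scipy.optimize import least_squares as ls
W=Cam(np.load("wrist2.npz"));T=Cam(np.load("top0.npz"));S=Cam(np.load("scene0.npz"))
t=lambda x,y:np.array([215+(x-1.35)/3.7,145+(y-1.35)/3.7]); s=lambda x,y:np.array([250+(x-1)/3,80+(y-1)/3])
w=lambda x,y:np.array([280+(x-.75)/2.5,110+(y-.75)/2.5])
a,b,c=[W.onz(w(*p),.12) for p in [(93,78),(93,585),(480,82)]]
print(a,b,c,np.linalg.norm(b-a),np.linalg.norm(c-a),np.arctan2(*(b-a)[[1,0]]))
def rec(obs):
    f=lambda X:np.concatenate([(C.proj(X)[0]-p)*C.K[0,0]**0 for C,p in obs])
    r=ls(f,[.45,.15,.12]);return r.x,np.round(r.fun,1)
print("knob",*rec([(W,w(311,153)),(T,t(249,461)),(S,s(176,196))]))
print("knob WT",*rec([(W,w(311,153)),(T,t(249,461))]))
print("knob WS",*rec([(W,w(311,153)),(S,s(176,196))]))
print("knob on z", W.onz(w(311,153),.12),T.onz(t(249,461),.12),S.onz(s(176,196),.12))
print("rim-x",*rec([(W,w(93,78)),(T,t(396,546)),(S,s(45,217))]))
print("rim+x",*rec([(W,w(93,585)),(T,t(458,135)),(S,s(210,545))]))
E
```

```text
[0.3762387  0.07324025 0.12      ] [0.67067555 0.02357002 0.12      ] [0.40914386 0.26138656 0.12      ] 0.2985970335244867 0.19100205367343326 -0.1671222163698153
knob [0.43113276 0.17472902 0.11893841] [-0.7 -0.2 -0.7 -0.9  0.2 -0.8]
knob WT [0.42834845 0.17267803 0.13167202] [-0.1  0.1 -0.3  0.2]
knob WS [0.43183543 0.1754181  0.11735009] [-0.4 -0.   0.6 -0.4]
knob on z [0.43123903 0.175313   0.12      ] [0.42869012 0.1726795  0.12      ] [0.43303722 0.17262008 0.12      ]
rim-x [0.3753592  0.0721261  0.11838494] [-1.  -0.7 -2.2 -2.7 -0.7 -0.5]
rim+x [0.68502594 0.01750254 0.09895386] [-2.2 -1.3  0.1 -4.   1.8 -2.8]
```

Emit:
step_arm(
  series=[
    [[3.3, 3.8, -2], 0, 0],
    [[3.3, 3.8, -7], 0, 0],
    [[3.3, 3.8, -12], 0, 0],
    [[3.3, 3.8, -16], 0, 0],
    [[3.3, 3.8, -18], 0, 0],
  ],
)

```text
clock: 2.12
tcp_pos: [0.4243, 0.1165, 0.2182]
orientation: [-0.002, 0.083, 0.997, -0.001]
wrist_force: [-0.1, 0.1, 0.7]
finger_gap: 0.0857
```

```bash
python3 snap.py 3 wrist,top
```

```text
2.225 [0.42401841 0.11636833 0.21831564] [-2.82639944e-03  8.30767275e-02  9.96538803e-01 -8.26432457e-04] [ 0.06122393 -0.12326311  0.91182124] [ 0.09  0.06 -0.3   1.22 -0.    0.25]
```

View pics/wrist3.png

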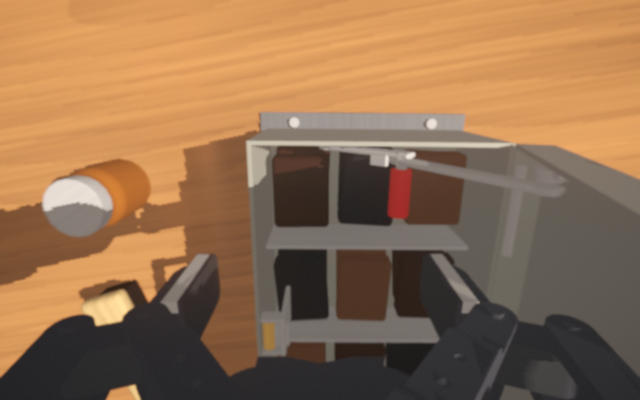

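View pics/top3.png

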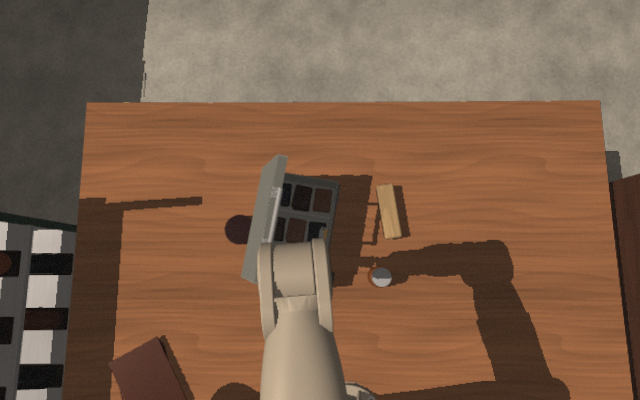

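```bash
python3 snap.py 4 scene; python3 -c "
import cv2
a=cv2.imread('pics/scene4.png')[30:280,200:450];cv2.imwrite('pics/s4c.png',cv2.resize(a,None,fx=2.4,fy=2.4,interpolation=cv2.INTER_CUBIC))"
```

```text
2.275 [0.42503816 0.11636082 0.21993969] [-1.53217740e-03  8.30840747e-02  9.96541156e-01 -6.43617622e-04] [-0.04986427 -0.4816897   1.00635137] [ 0.09  0.06 -0.29  1.22 -0.    0.25]
```

View pics/s4c.png

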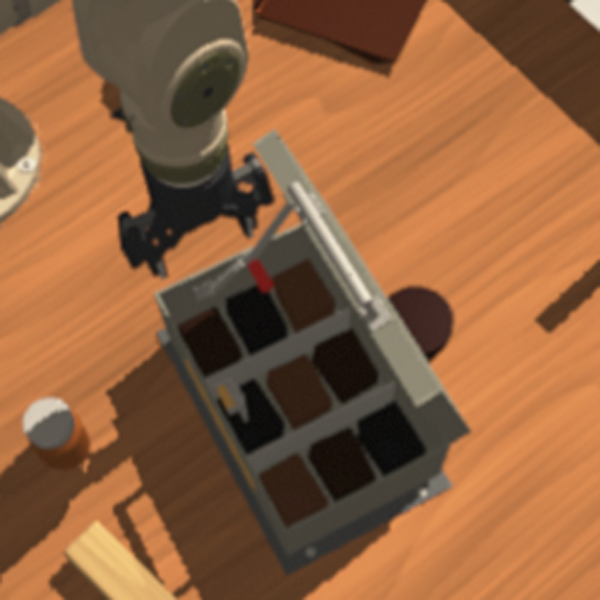

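```bash
python3 - <<'E'
from h import *
S=Cam(np.load("scene4.npz"))
for h in np.arange(0,.5,.05):
    p=S.proj([.425,.1164,.22+h])[0]; print(round(h,2),((p-[200,30])*2.4).round(), S.K[0,0]/ (S.T[2]@[.425,.1164,.22+h,1])*2.4/1000)
E
```

```text
0.0 [204. 254.] 1.0218111937966583
0.05 [199. 228.] 1.0710670672325486
0.1 [193. 199.] 1.1253121500576435
0.15 [186. 167.] 1.185344930347632
0.2 [179. 131.] 1.2521438882462828
0.25 [171.  92.] 1.3269212411081308
0.3 [162.  48.] 1.4111971695332797
0.35 [152.  -3.] 1.5069042473611267
0.4 [140. -59.] 1.6165374578206084
0.45 [ 127. -125.] 1.743374833425179
```

```bash
python3 -c "
import cv2
a=cv2.imread('pics/top3.png')[140:400,220:400];cv2.imwrite('pics/t3c.png',cv2.resize(a,None,fx=2.3,fy=2.3,interpolation=cv2.INTER_CUBIC))
a=cv2.imread('pics/scene4.png')[0:150,170:340];cv2.imwrite('pics/s4d.png',cv2.resize(a,None,fx=4,fy=4,interpolation=cv2.INTER_CUBIC))"
```

```text
(no output)
```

View pics/t3c.png

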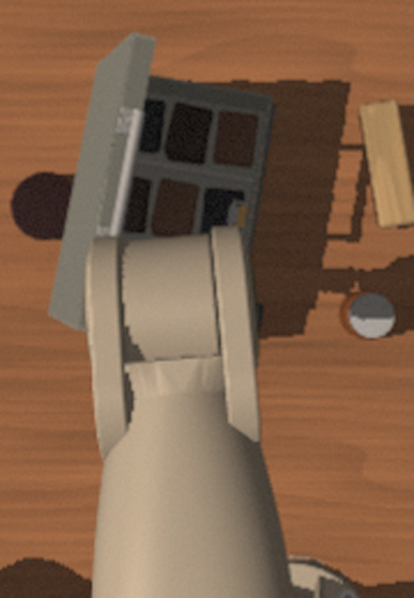

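View pics/s4d.png

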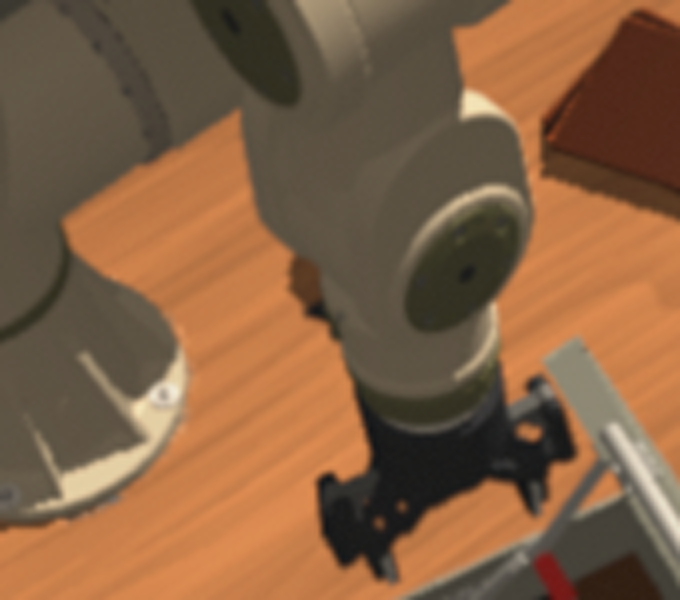

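```bash
python3 - <<'E'
from h import *
S=Cam(np.load("scene4.npz"));T=Cam(np.load("top3.npz"))
t=lambda x,y:np.array([220+x/2.3,140+y/2.3]); s=lambda x,y:np.array([170+x/4,y/4])
print(tri([T,S],[t(103,238),s(495,105)]),tri([T,S],[t(103,238),s(525,160)]),tri([T,S],[t(120,238),s(480,95)]))
# known z candidates: fork outer +y edge in top at col x=88
for z in (.4,.45,.5,.55): print(z,T.onz(t(88,270),z),T.onz(t(258,300),z),T.onz(t(103,238),z))
E
```

```text
(array([0.4685753 , 0.15796764, 0.5876418 ]), [array([5.3, 2.4]), array([ 5.7, -1.7])]) (array([0.47143577, 0.16441889, 0.55325721]), [array([3.5, 1.6]), array([ 3.9, -1.1])]) (array([0.46913729, 0.14793672, 0.5988978 ]), [array([3.6, 1.7]), array([ 3.9, -1.1])])
0.4 [0.45430735 0.20061764 0.4       ] [0.42831866 0.05106275 0.4       ] [0.4824031  0.18788569 0.4       ]
0.45 [0.45326685 0.19416411 0.45      ] [0.42880189 0.05337765 0.45      ] [0.47971534 0.18217864 0.45      ]
0.5 [0.45222635 0.18771058 0.5       ] [0.42928511 0.05569255 0.5       ] [0.47702758 0.17647158 0.5       ]
0.55 [0.45118585 0.18125704 0.55      ] [0.42976833 0.05800745 0.55      ] [0.47433982 0.17076452 0.55      ]
```

Emit:
step_arm(
  series=[
    [[0, 0, -3], 0, 0],
    [[0, 0, -6], 0, 0],
    [[0, 0, -8.5], 0, 0],
    [[0.2, 1, -8.5], 0, 0],
    [[0.2, 1, -8.5], 0, 0],
  ],
)

```text
clock: 2.9
tcp_pos: [0.4285, 0.1273, 0.1366]
orientation: [-0.0, 0.083, 0.997, -0.0]
wrist_force: [-0.1, -0.2, -0.6]
finger_gap: 0.0853
```

```bash
python3 snap.py 5 wrist,scene; python3 -c "
import cv2
a=cv2.imread('pics/scene5.png')[30:280,200:450];cv2.imwrite('pics/s5c.png',cv2.resize(a,None,fx=2.4,fy=2.4,interpolation=cv2.INTER_CUBIC))"
```

```text
3.0 [0.42835955 0.12689368 0.13657733] [-1.29539750e-04  8.26912360e-02  9.96575133e-01 -3.84095523e-04] [-0.80113901  0.09554674 -0.26411692] [ 0.11  0.12 -0.44  1.01 -0.    0.27]
```

View pics/wrist5.png

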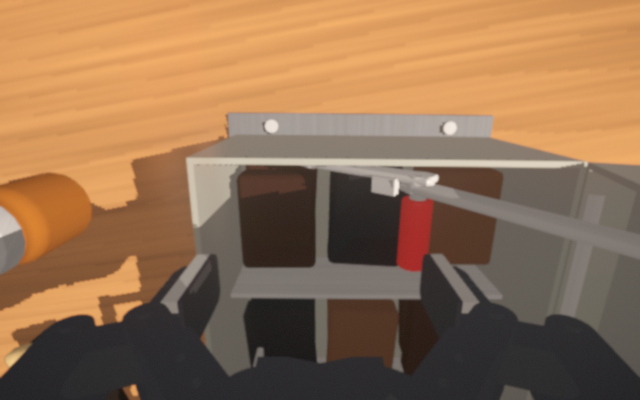

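View pics/s5c.png

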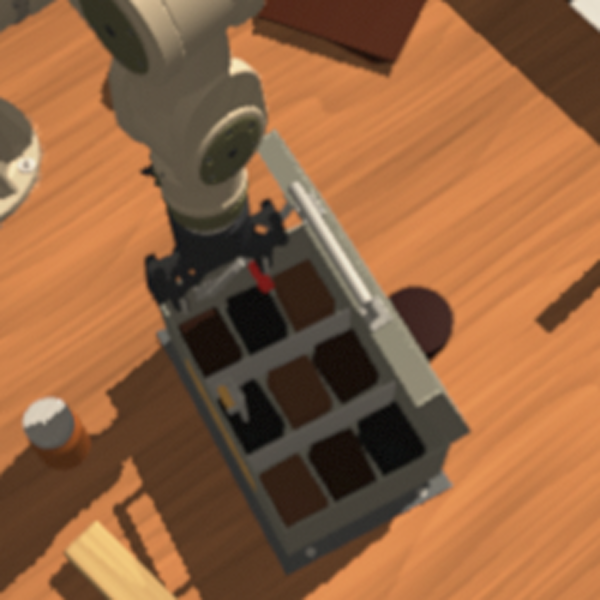

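```bash
python3 - <<'E'
from h import *
W=Cam(np.load("wrist5.npz"));W2=Cam(np.load("wrist2.npz"))
for z in (.115,.12,.125):print(W.onz((414,232),z), W2.onz((280+310/2.5,110+152/2.5),z))
print("rim-x corners",W.onz((190,161),.12),W.onz((587,164),.12))
c=np.array([.5399,.1425]);ex=np.array([.986,-.166]);ey=np.array([.166,.986])
for p in ([.4284,.1269],W.onz((414,232),.12)[:2]): print((p-c)@ex,(p-c)@ey)
print(W.proj([[.4284+.166*d,.1269+.986*d,.15] for d in (-.0427,.0427)]))
# fingertip z estimate: tip inner corner pixel right finger ~ (425,255)
o=-W.T[:3,:3].T@W.T[:3,3];print(o)
E
```

```text
[0.43312732 0.17546242 0.115     ] [0.43236503 0.17625409 0.115     ]
[0.43085126 0.17432902 0.12      ] [0.43109024 0.17520077 0.12      ]
[0.4285752  0.17319562 0.125     ] [0.42981545 0.17414744 0.125     ]
rim-x corners [0.3774235 0.0731076 0.12     ] [0.40978596 0.25996878 0.12      ]
-0.10734940000000004 -0.033890599999999986
-0.11280567472030097 0.013281322847915427
[[219.08918303 270.84362991]
 [421.11583398 271.08768063]]
[0.35813938 0.13812104 0.27973206]
```

Emit:
step_arm(
  series=[
    [[0.1, 0.6, 0], 0, 0],
    [[0.2, 1.2, 0], 0, 0],
    [[0.3, 1.85, 0], 0, 0],
    [[0.3, 1.85, 0], 0, 0],
  ],
)

```text
clock: 3.5
tcp_pos: [0.4313, 0.1459, 0.1365]
orientation: [-0.0, 0.082, 0.997, -0.0]
wrist_force: [-0.0, 0.4, 0.1]
finger_gap: 0.0856
```

```bash
python3 snap.py 6 wrist,scene; python3 -c "
import cv2
a=cv2.imread('pics/scene6.png')[30:280,200:450];cv2.imwrite('pics/s6c.png',cv2.resize(a,None,fx=2.4,fy=2.4,interpolation=cv2.INTER_CUBIC))"
```

```text
3.6 [0.43123165 0.1454904  0.13645557] [-2.88352628e-04  8.24968175e-02  9.96591175e-01 -4.71335309e-04] [-0.50344922 -0.53386548 -0.30943004] [ 0.15  0.14 -0.42  1.01 -0.    0.31]
```

View pics/wrist6.png

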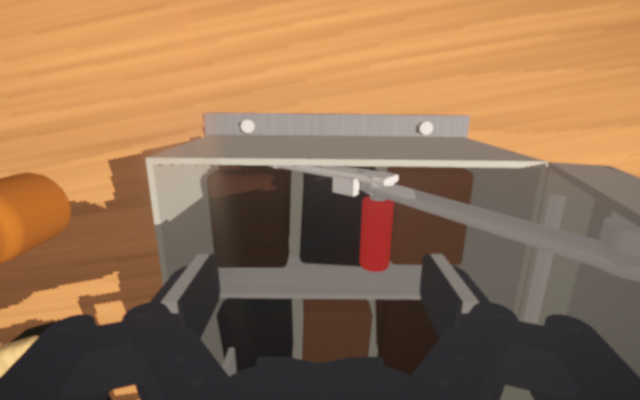

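View pics/s6c.png

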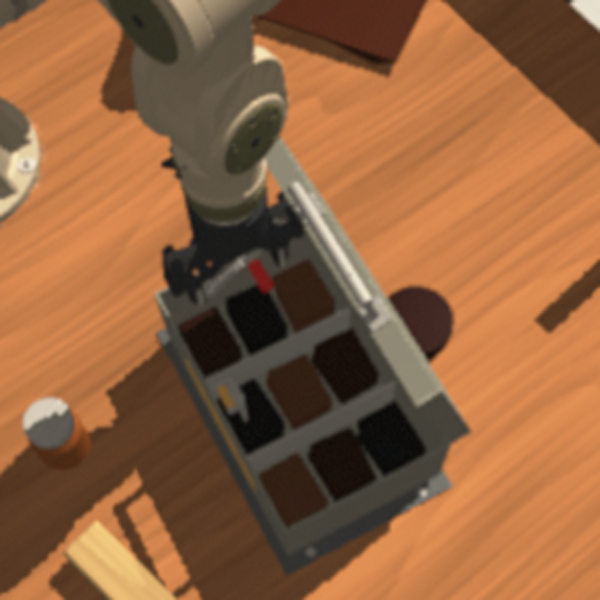

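Emit:
step_arm(
  series=[
    [[0.2, 0, -1], 0, 0],
    [[0.2, 0, -2], 0, 0],
    [[0.2, 0, -3], 0, 0],
    [[0.2, 0, -4], 0, 0],
    [[0.2, 0, -4], 0, 0],
  ],
)

```text
clock: 4.22
tcp_pos: [0.4323, 0.1453, 0.0953]
orientation: [-0.001, 0.083, 0.997, -0.001]
wrist_force: [0.9, 0.0, 0.1]
finger_gap: 0.0856
```

Emit:
step_arm(
  series=[
    [[0, 0, -0.8], 0, 0],
    [[0, 0, -1.4], 0, 0],
    [[0, 0, -1.4], 0, 0],
  ],
)

```text
clock: 4.6
tcp_pos: [0.4318, 0.1452, 0.0808]
orientation: [-0.002, 0.083, 0.997, -0.001]
wrist_force: [0.0, -0.0, 0.2]
finger_gap: 0.0853
```

```bash
python3 snap.py 7 wrist
```

```text
4.65 [0.43212149 0.1453033  0.0811527 ] [-1.59990982e-03  8.25378917e-02  9.96586342e-01 -7.74201025e-04] [-0.05186497  0.74441009  0.11387813] [ 0.15  0.2  -0.5   0.88 -0.    0.31]
```

View pics/wrist7.png

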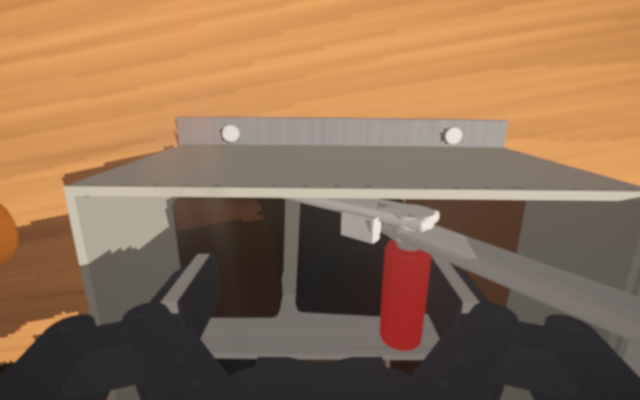

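Emit:
step_arm(
  series=[
    [[-0.03, -0.2, 0], 0, 0],
    [[-0.06, -0.4, 0], 0, 0],
    [[-0.08, -0.5, 0], 0, 0],
  ],
)

```text
clock: 5.03
tcp_pos: [0.4313, 0.1404, 0.0813]
orientation: [-0.002, 0.083, 0.997, -0.0]
wrist_force: [-0.3, 1.5, 0.3]
finger_gap: 0.0851
```

Emit:
step_arm(
  series=[
    [[-0.02, -0.1, 0], 0, 0],
    [[-0.03, -0.2, 0], 0, 0],
  ],
)

```text
clock: 5.28
tcp_pos: [0.4311, 0.1386, 0.0814]
orientation: [-0.001, 0.082, 0.997, -0.0]
wrist_force: [-0.7, 3.2, -0.2]
finger_gap: 0.0854
```

Emit:
step_arm(
  series=[
    [[-0.02, -0.1, 0.1], 0, 0],
    [[-0.03, -0.2, 0.2], 0, 0],
  ],
)

```text
clock: 5.52
tcp_pos: [0.431, 0.1367, 0.0834]
orientation: [-0.001, 0.082, 0.997, 0.0]
wrist_force: [1.2, 4.2, -2.7]
finger_gap: 0.0855
```

Emit:
step_arm(
  series=[
    [[-0.02, -0.1, 0.1], 0, 0],
    [[-0.03, -0.2, 0.2], 0, 0],
  ],
)

```text
clock: 5.78
tcp_pos: [0.4308, 0.1347, 0.0854]
orientation: [-0.001, 0.082, 0.997, 0.0]
wrist_force: [0.9, 3.2, -2.6]
finger_gap: 0.0854
```

Emit:
step_arm(
  series=[
    [[-0.02, -0.1, 0.1], 0, 0],
    [[-0.03, -0.2, 0.2], 0, 0],
    [[-0.05, -0.3, 0.3], 0, 0],
  ],
)

```text
clock: 6.15
tcp_pos: [0.4303, 0.1318, 0.0885]
orientation: [-0.001, 0.082, 0.997, 0.0]
wrist_force: [0.9, 4.9, -2.7]
finger_gap: 0.0855
```

```bash
python3 snap.py 8 wrist
```

```text
6.2 [0.43022096 0.13171609 0.08857342] [-1.31082350e-03  8.23279406e-02  9.96604396e-01  2.65960198e-04] [ 1.08395975  4.92119468 -2.16757302] [ 0.12  0.18 -0.51  0.89  0.    0.28]
```

View pics/wrist8.png

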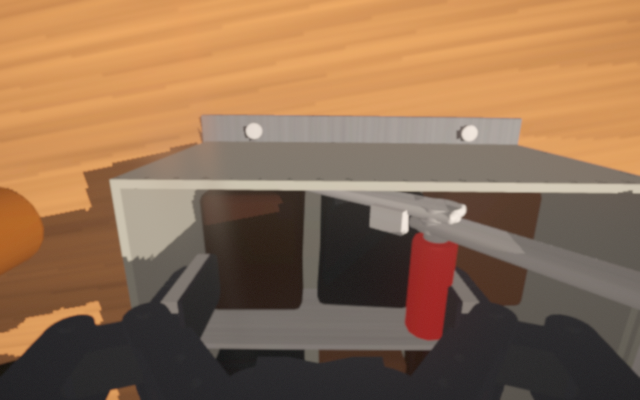

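Emit:
step_arm(
  series=[
    [[-0.02, -0.1, 0.12], 0, 0],
    [[-0.03, -0.2, 0.24], 0, 0],
    [[-0.05, -0.3, 0.36], 0, 0],
    [[-0.06, -0.4, 0.45], 0, 0],
  ],
)

```text
clock: 6.7
tcp_pos: [0.4295, 0.1277, 0.0933]
orientation: [-0.001, 0.082, 0.997, 0.0]
wrist_force: [0.6, 4.8, -1.2]
finger_gap: 0.0852
```

Emit:
step_arm(
  series=[
    [[-0.02, -0.1, 0.1], 0, 0],
    [[-0.03, -0.2, 0.2], 0, 0],
    [[-0.05, -0.3, 0.3], 0, 0],
    [[-0.06, -0.4, 0.4], 0, 0],
  ],
)

```text
clock: 7.2
tcp_pos: [0.4289, 0.1236, 0.0973]
orientation: [-0.001, 0.082, 0.997, 0.0]
wrist_force: [0.2, 5.0, -0.7]
finger_gap: 0.0855
```

```bash
python3 snap.py 9 wrist
```

```text
7.25 [0.42893715 0.12354367 0.09740694] [-1.27947627e-03  8.23105642e-02  9.96605868e-01  2.79072521e-04] [-0.37045967  5.02578388 -0.69428924] [ 0.1   0.16 -0.5   0.91  0.    0.26]
```

View pics/wrist9.png

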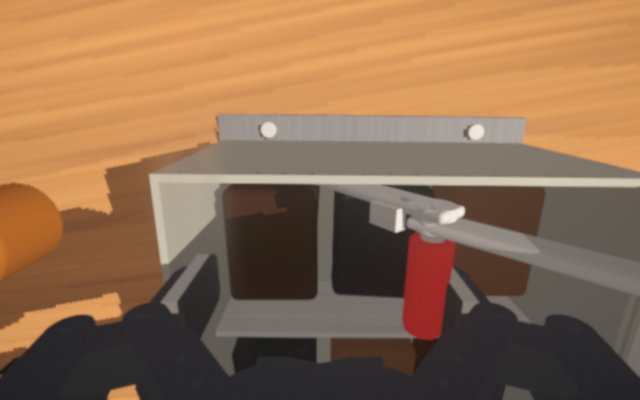

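Emit:
step_arm(
  series=[
    [[-0.02, -0.1, 0.15], 0, 0],
    [[-0.03, -0.2, 0.3], 0, 0],
    [[-0.05, -0.3, 0.45], 0, 0],
  ],
)

```text
clock: 7.62
tcp_pos: [0.4285, 0.1204, 0.102]
orientation: [-0.001, 0.082, 0.997, 0.0]
wrist_force: [1.1, 3.5, -2.1]
finger_gap: 0.0852
```

Emit:
step_arm(
  series=[
    [[-0.02, -0.1, 0.12], 0, 0],
    [[-0.03, -0.2, 0.24], 0, 0],
    [[-0.05, -0.3, 0.36], 0, 0],
  ],
)

```text
clock: 8.0
tcp_pos: [0.428, 0.1171, 0.1056]
orientation: [-0.001, 0.082, 0.997, -0.0]
wrist_force: [0.2, 2.9, -2.9]
finger_gap: 0.0857
```

```bash
python3 snap.py 10 wrist
```

```text
8.05 [0.42796353 0.1170665  0.10571528] [-1.23174013e-03  8.24904526e-02  9.96591093e-01 -4.49909176e-05] [ 1.2753067   2.88359715 -1.59643566] [ 0.09  0.15 -0.49  0.93  0.    0.25]
```

View pics/wrist10.png

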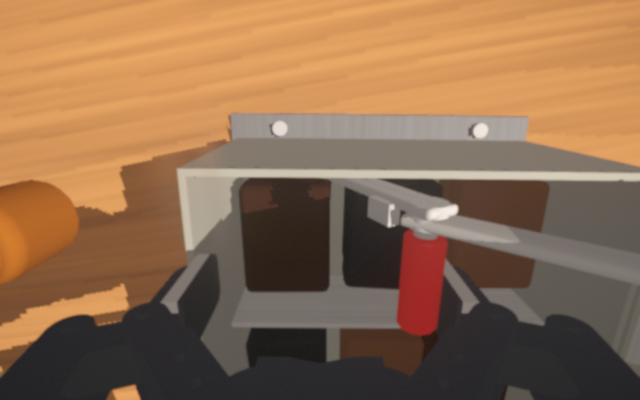

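Emit:
step_arm(
  series=[
    [[-0.02, -0.12, 0.1], 0, 0],
    [[-0.04, -0.24, 0.2], 0, 0],
    [[-0.06, -0.36, 0.3], 0, 0],
    [[-0.08, -0.48, 0.4], 0, 0],
  ],
)

```text
clock: 8.55
tcp_pos: [0.4272, 0.1122, 0.1098]
orientation: [-0.001, 0.082, 0.997, -0.0]
wrist_force: [1.4, 3.0, -2.3]
finger_gap: 0.0853
```

Emit:
step_arm(
  series=[
    [[-0.02, -0.12, 0.1], 0, 0],
    [[-0.04, -0.24, 0.2], 0, 0],
    [[-0.06, -0.36, 0.3], 0, 0],
    [[-0.08, -0.48, 0.4], 0, 0],
  ],
)

```text
clock: 9.05
tcp_pos: [0.4263, 0.1073, 0.1139]
orientation: [-0.001, 0.082, 0.997, -0.0]
wrist_force: [-0.4, 3.1, -1.4]
finger_gap: 0.0853
```

```bash
python3 snap.py 11 wrist,scene;python3 -c "
import cv2
a=cv2.imread('pics/scene11.png')[30:280,200:450];cv2.imwrite('pics/s11c.png',cv2.resize(a,None,fx=2.4,fy=2.4,interpolation=cv2.INTER_CUBIC))"
```

```text
9.15 [0.42628073 0.10730067 0.11389889] [-1.25457224e-03  8.25234602e-02  9.96588331e-01 -4.80080322e-05] [ 0.06163785  3.15838287 -1.6603733 ] [ 0.06  0.13 -0.49  0.95  0.    0.23]
```

View pics/wrist11.png

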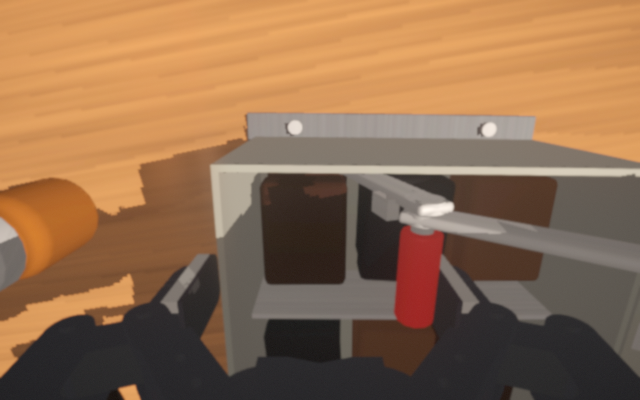

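View pics/s11c.png

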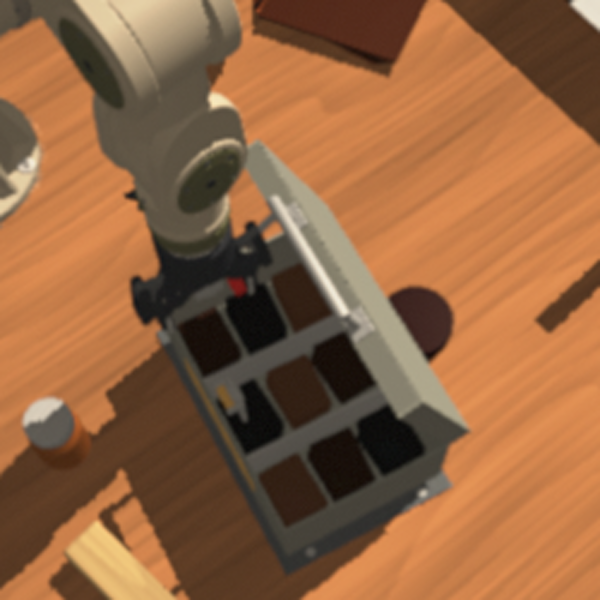

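```bash
cat >> h.py <<'E'
cc=np.array([.5399,.1425]);ex=np.array([.986,-.1667]);ey=np.array([.1667,.986])
def P(x,y,z): 
    q=cc+x*ex+y*ey;return np.array([q[0],q[1],z])
def handle(th,x=0,r=.232,off=.0517):
    return P(x,.095-r*np.cos(th+off),.12+r*np.sin(th+off))
E
python3 - <<'E'
from h import *
S=Cam(np.load("scene11.npz"));S0=Cam(np.load("scene0.npz"))
for th in (1.05,1.1,1.15,1.2,1.26,1.3): print(th,[((S.proj(handle(th,x))[0]-[200,30])*2.4).round().tolist() for x in (-.06,0,.06)], handle(th))
E
```

```text
1.05 [[253.0, 220.0], [285.0, 273.0], [319.0, 328.0]] [0.53825256 0.1327557  0.32693871]
1.1 [[263.0, 211.0], [296.0, 265.0], [330.0, 320.0]] [0.53999853 0.14308277 0.33192204]
1.15 [[274.0, 204.0], [307.0, 257.0], [342.0, 312.0]] [0.54178383 0.15364251 0.33637567]
1.2 [[285.0, 196.0], [318.0, 249.0], [353.0, 304.0]] [0.54360401 0.16440852 0.34028848]
1.26 [[298.0, 187.0], [332.0, 240.0], [368.0, 295.0]] [0.54582784 0.1775621  0.34425628]
1.3 [[307.0, 181.0], [341.0, 234.0], [377.0, 289.0]] [0.54733071 0.18645129 0.34645387]
```

Emit:
step_arm(
  series=[
    [[0.03, 0.2, 0], 0, 0],
    [[0.07, 0.4, 0], 0, 0],
    [[0.07, 0.4, 0], 0, 0],
  ],
)

```text
clock: 9.52
tcp_pos: [0.427, 0.1113, 0.1139]
orientation: [-0.001, 0.082, 0.997, -0.0]
wrist_force: [0.1, 1.4, -0.2]
finger_gap: 0.0855
```

```bash
python3 snap.py 12 wrist,scene;python3 -c "
import cv2
a=cv2.imread('pics/scene12.png')[30:280,200:450];cv2.imwrite('pics/s12c.png',cv2.resize(a,None,fx=2.4,fy=2.4,interpolation=cv2.INTER_CUBIC))"
```

```text
9.625 [0.42696427 0.11120856 0.11392928] [-1.25696863e-03  8.25249945e-02  9.96588176e-01 -2.31498885e-04] [-0.20374914  1.7465842   0.11160347] [ 0.07  0.13 -0.49  0.95 -0.    0.24]
```

View pics/wrist12.png

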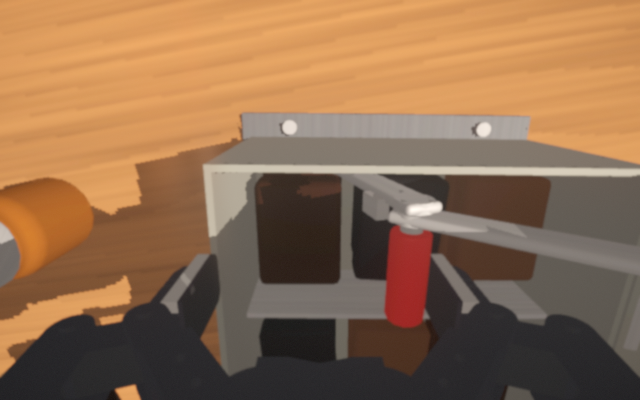

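View pics/s12c.png

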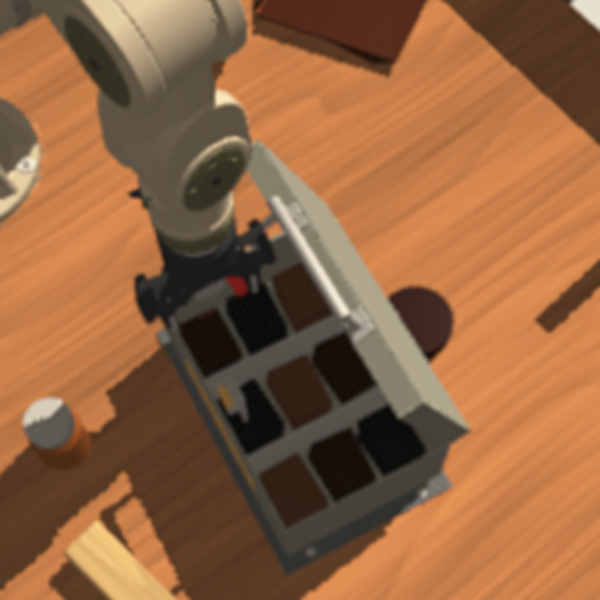

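Emit:
step_arm(
  series=[
    [[0.02, 0.15, 0], 0, 0],
    [[0.05, 0.3, 0], 0, 0],
    [[0.05, 0.3, 0], 0, 0],
  ],
)

```text
clock: 10.0
tcp_pos: [0.4277, 0.1142, 0.114]
orientation: [-0.001, 0.082, 0.997, -0.0]
wrist_force: [0.2, 0.0, 0.8]
finger_gap: 0.0854
```

Emit:
step_arm(
  series=[
    [[1, -0.17, 0], 0, 0],
    [[2, -0.34, 0], 0, 0],
    [[3, -0.5, 0], 0, 0],
    [[3, -0.5, 0], 0, 0],
  ],
)

```text
clock: 10.5
tcp_pos: [0.4588, 0.109, 0.114]
orientation: [-0.001, 0.083, 0.997, -0.0]
wrist_force: [-0.5, -0.9, 0.6]
finger_gap: 0.0852
```

```bash
python3 snap.py 13 wrist
```

```text
10.55 [0.45797874 0.10902201 0.11380999] [-1.31908773e-03  8.26760128e-02  9.96575530e-01 -3.86111916e-04] [ 0.1973122   0.66683608 -0.54661387] [ 0.06  0.19 -0.42  0.97 -0.    0.23]
```

View pics/wrist13.png

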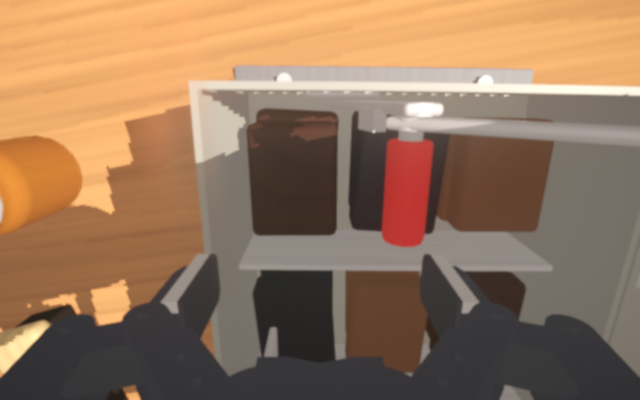

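Emit:
step_arm(
  series=[
    [[-0.3, -2, 0], 0, 0],
    [[-0.8, -4.9, 0.5], 0, 0],
    [[-0.8, -6, 5], 0, 0],
    [[-0.8, -6, 11], 0, 0],
    [[-0.8, -6, 17], 0, 0],
  ],
)

```text
clock: 11.18
tcp_pos: [0.4491, 0.0489, 0.2854]
orientation: [-0.002, 0.083, 0.997, -0.0]
wrist_force: [1.0, 0.6, -0.7]
finger_gap: 0.0852
```

Emit:
step_arm(
  series=[
    [[2, 0, 6], 0, 0],
    [[4, 1, 12], 0, 0],
    [[6, 2, 17], 0, 0],
    [[6, 4, 19], 0, 0],
    [[6, 4, 19], 0, 0],
  ],
)

```text
clock: 11.8
tcp_pos: [0.5097, 0.0897, 0.4765]
orientation: [-0.001, 0.082, 0.997, -0.0]
wrist_force: [-0.4, -0.2, -0.2]
finger_gap: 0.0852
```

```bash
python3 snap.py 14 wrist,top,scene
```

```text
11.95 [0.50878312 0.08857584 0.4742916 ] [-2.69405941e-03  8.29219043e-02  9.96552234e-01 -5.87581932e-04] [ 0.16832036 -0.1647484  -0.52928638] [ 0.02  0.28  0.6   1.9  -0.    0.18]
```

View pics/wrist14.png

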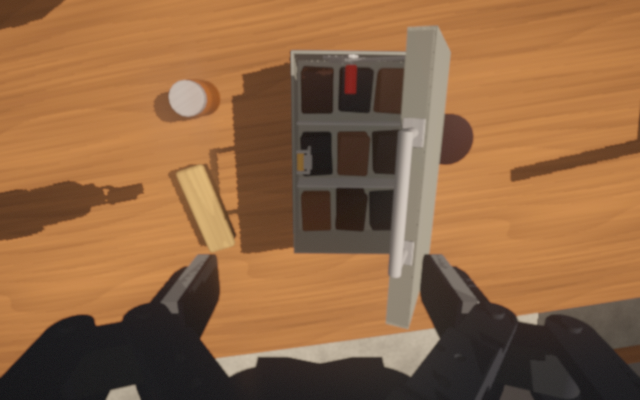

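View pics/scene14.png

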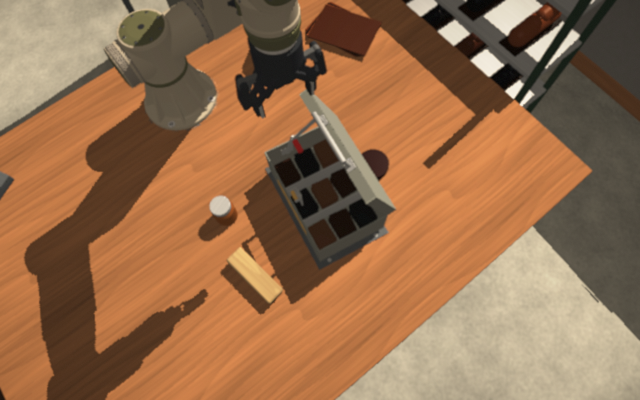

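```bash
python3 - <<'E'
from h import *
W=Cam(np.load("wrist14.npz"));S=Cam(np.load("scene14.npz"))
for th in (1.0,1.1,1.15,1.2,1.25): print(th,W.proj([handle(th,x) for x in (-.061,0,.061)]).round().tolist(),S.proj([handle(th,x) for x in (-.061,0,.061)]).round(1).tolist(),handle(th).round(4))
print("corners",W.onz((291,52),.12),W.onz((296,252),.12))
import cv2
a=cv2.imread('pics/scene14.png')[80:220,260:410];cv2.imwrite('pics/s14c.png',cv2.resize(a,None,fx=4,fy=4,interpolation=cv2.INTER_CUBIC))
E
```

```text
1.0 [[363.0, 133.0], [361.0, 201.0], [358.0, 262.0]] [[301.0, 124.5], [314.6, 147.0], [328.9, 170.6]] [0.5366 0.1227 0.3214]
1.1 [[390.0, 135.0], [385.0, 205.0], [382.0, 267.0]] [[309.4, 117.7], [323.3, 140.2], [338.0, 163.8]] [0.54   0.1431 0.3319]
1.15 [[404.0, 135.0], [399.0, 206.0], [394.0, 269.0]] [[313.8, 114.5], [327.9, 136.9], [342.7, 160.5]] [0.5418 0.1536 0.3364]
1.2 [[418.0, 136.0], [412.0, 208.0], [407.0, 271.0]] [[318.4, 111.3], [332.6, 133.7], [347.5, 157.2]] [0.5436 0.1644 0.3403]
1.25 [[433.0, 137.0], [426.0, 209.0], [420.0, 273.0]] [[323.0, 108.1], [337.4, 130.5], [352.4, 154.0]] [0.5455 0.1754 0.3437]
corners [0.37704324 0.07228788 0.12      ] [0.66977681 0.02509004 0.12      ]
```

View pics/s14c.png

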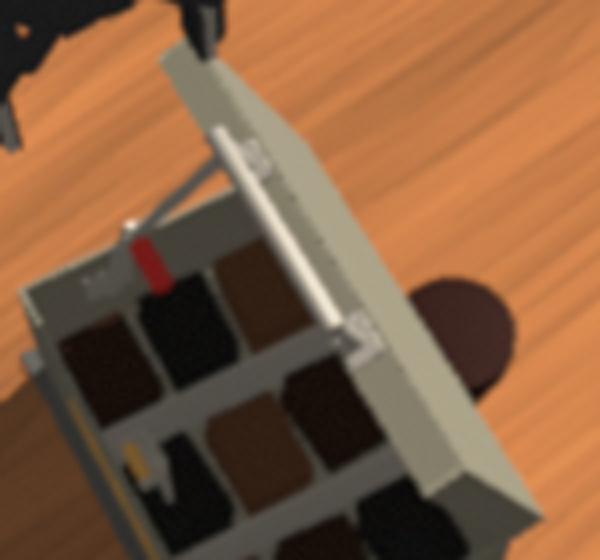

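Emit:
step_arm(
  series=[
    [[1.6, 3.3, -1], 0, 60],
    [[3.3, 6.6, -3], 0, 110],
    [[3.3, 6.6, -6], 0, 110],
    [[3.3, 6.6, -9], 0, 110],
    [[3.3, 6.6, -9], 0, 110],
  ],
  newtons=20,
)

```text
clock: 12.58
tcp_pos: [0.5397, 0.1538, 0.3809]
orientation: [-0.006, 0.083, 0.997, -0.001]
wrist_force: [-0.4, -0.5, 0.7]
finger_gap: 0.0484
```

```bash
python3 snap.py 15 wrist,scene
```

```text
12.675 [0.54127883 0.15401391 0.38466075] [-2.99649028e-03  8.32365240e-02  9.96525069e-01 -6.99448362e-04] [-0.13225531  0.18239339  0.07550175] [ 0.13  0.31  0.42  1.68 -0.    0.3 ]
```

View pics/wrist15.png

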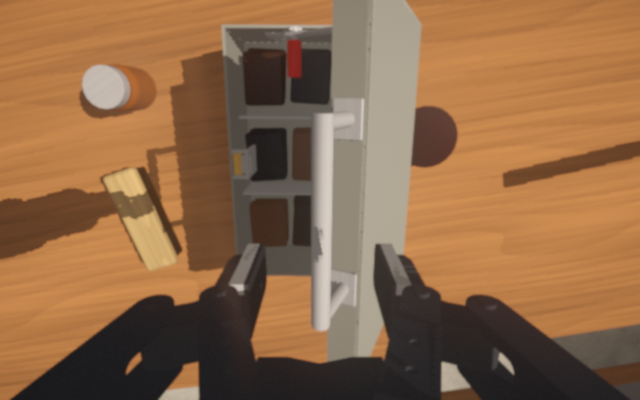

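Emit:
step_arm(
  series=[
    [[0, 0, -2], 0, 110],
    [[0, 0, -4], 0, 110],
    [[0, 0, -6], 0, 110],
    [[0, 0, -6.4], 0, 110],
    [[0, 0, -6.4], 0, 110],
  ],
)

```text
clock: 13.3
tcp_pos: [0.5417, 0.1539, 0.3219]
orientation: [-0.002, 0.083, 0.997, -0.001]
wrist_force: [0.4, -1.0, -0.2]
finger_gap: 0.0486
```

```bash
python3 snap.py 16 wrist,scene;python3 - <<'E'
from h import *
W=Cam(np.load("wrist16.npz"))
for th in (1.14,1.155,1.17): print(W.proj([handle(th,x) for x in (-.04,-.02)]).round().tolist())
a=cv2.imread('pics/scene16.png')[30:280,200:450];cv2.imwrite('pics/s16c.png',cv2.resize(a,None,fx=2.4,fy=2.4,interpolation=cv2.INTER_CUBIC))
E
```

```text
13.4 [0.54187414 0.15398778 0.32209714] [-1.94126688e-03  8.33272665e-02  9.96520235e-01 -4.69132971e-04] [0.94187456 0.26058125 0.83416457] [ 0.13  0.29  0.23  1.52 -0.    0.3 ]
[[315.0, 179.0], [315.0, 227.0]]
[[324.0, 180.0], [323.0, 228.0]]
[[332.0, 180.0], [332.0, 229.0]]
```

View pics/wrist16.png

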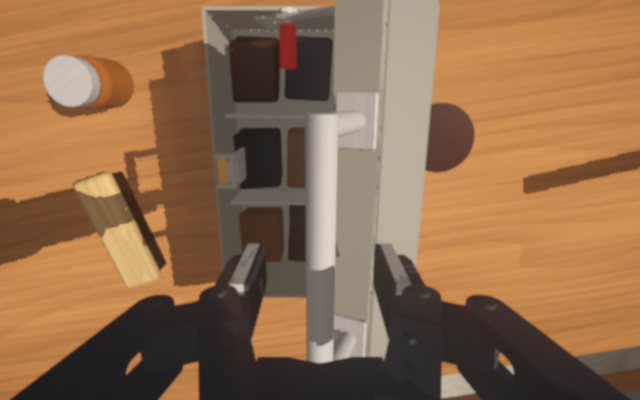

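View pics/s16c.png

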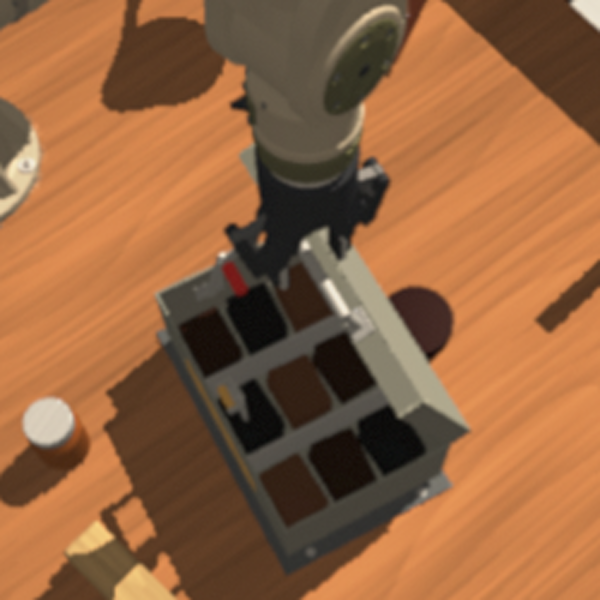

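Emit:
step_arm(
  series=[
    [[0, 0, 0], 0, 160],
    [[0, 0, 0], 0, 190],
    [[0, 0, 0], 0, 215],
    [[0, 0, 0], 0, 255],
    [[0, 0, 0], 0, 255],
  ],
  newtons=25,
)

```text
clock: 14.02
tcp_pos: [0.5419, 0.1541, 0.3221]
orientation: [-0.002, 0.083, 0.997, -0.0]
wrist_force: [-0.6, 0.7, 0.1]
finger_gap: 0.011
```

Emit:
step_arm(
  series=[
    [[0, 0, 0], 0, 255],
    [[0, 0, 0], 0, 255],
  ],
)

```text
clock: 14.28
tcp_pos: [0.5419, 0.1542, 0.3222]
orientation: [-0.002, 0.083, 0.997, -0.0]
wrist_force: [0.2, 1.0, 1.8]
finger_gap: 0.0112
```

```bash
python3 - <<'E'
from h import *
p0=np.array([.5419,.1542,.3222]);h0=handle(1.155)
print(h0)
for th in np.arange(1.155,-.08,-.05): print(round(th,3),((handle(th)-h0+p0)*100).round(2))
E
```

```text
[0.54196435 0.15471027 0.33679146]
1.155 [54.19 15.42 32.22]
1.105 [54.01 14.36 31.78]
1.055 [53.84 13.33 31.29]
1.005 [53.67 12.32 30.74]
0.955 [53.5  11.34 30.15]
0.905 [53.34 10.38 29.5 ]
0.855 [53.18  9.47 28.81]
0.805 [53.03  8.58 28.07]
0.755 [52.89  7.74 27.29]
0.705 [52.76  6.93 26.47]
0.655 [52.63  6.17 25.61]
0.605 [52.5   5.45 24.7 ]
0.555 [52.39  4.77 23.77]
0.505 [52.28  4.14 22.8 ]
0.455 [52.19  3.57 21.8 ]
0.405 [52.1   3.04 20.77]
0.355 [52.02  2.56 19.72]
0.305 [51.94  2.13 18.64]
0.255 [51.88  1.76 17.55]
0.205 [51.83  1.44 16.43]
0.155 [51.78  1.18 15.3 ]
0.105 [51.75  0.97 14.16]
0.055 [51.72  0.82 13.01]
0.005 [51.71  0.73 11.86]
-0.045 [51.7   0.69 10.7 ]
```

Emit:
step_arm(
  series=[
    [[-0.06, -0.35, -0.13], 0, 255],
    [[-0.12, -0.7, -0.28], 0, 255],
    [[-0.18, -1.06, -0.44], 0, 255],
    [[-0.18, -1.06, -0.44], 0, 255],
  ],
)

```text
clock: 14.78
tcp_pos: [0.54, 0.1433, 0.3176]
orientation: [-0.002, 0.084, 0.997, -0.0]
wrist_force: [0.7, 2.1, 0.8]
finger_gap: 0.0109
```

Emit:
step_arm(
  series=[
    [[-0.09, -0.52, -0.24], 0, 255],
    [[-0.17, -1.02, -0.5], 0, 255],
    [[-0.25, -1.52, -0.76], 0, 255],
    [[-0.33, -2.0, -1.02], 0, 255],
    [[-0.33, -2.0, -1.02], 0, 255],
  ],
)

```text
clock: 15.4
tcp_pos: [0.5364, 0.1228, 0.3071]
orientation: [-0.002, 0.084, 0.996, -0.0]
wrist_force: [0.3, 0.6, -0.2]
finger_gap: 0.0107
```

Emit:
step_arm(
  series=[
    [[-0.08, -0.5, -0.28], 0, 255],
    [[-0.16, -0.97, -0.58], 0, 255],
    [[-0.23, -1.44, -0.89], 0, 255],
    [[-0.3, -1.9, -1.21], 0, 255],
    [[-0.3, -1.9, -1.21], 0, 255],
  ],
)

```text
clock: 16.02
tcp_pos: [0.5331, 0.1033, 0.2945]
orientation: [-0.003, 0.084, 0.996, -0.001]
wrist_force: [-1.0, 0.2, 0.6]
finger_gap: 0.011
```

```bash
python3 snap.py 17 wrist,scene;python3 - <<'E'
from h import *
a=cv2.imread('pics/scene17.png')[30:280,200:450];cv2.imwrite('pics/s17c.png',cv2.resize(a,None,fx=2.4,fy=2.4,interpolation=cv2.INTER_CUBIC))
E
```

```text
16.125 [0.53333758 0.10359152 0.29484855] [-2.50759467e-03  8.40109427e-02  9.96461568e-01 -4.66191270e-04] [ 0.97845339  0.72749568 -0.85398017] [ 0.04  0.25  0.11  1.44 -0.    0.21]
```

View pics/s17c.png

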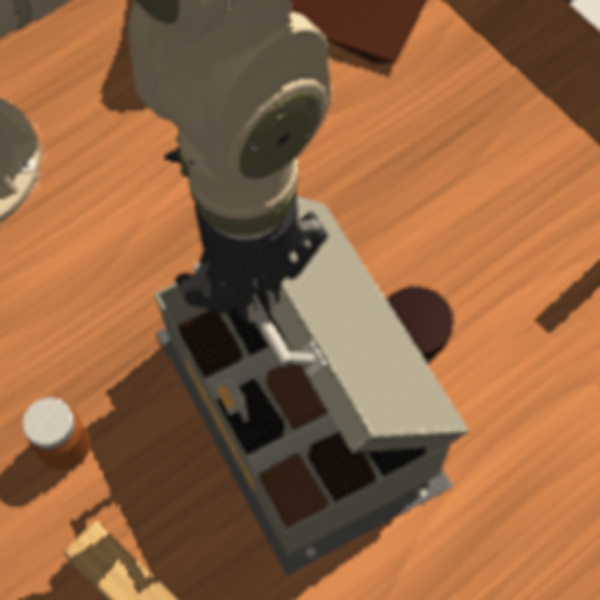

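Emit:
step_arm(
  series=[
    [[-0.08, -0.46, -0.33], 0, 255],
    [[-0.15, -0.9, -0.68], 0, 255],
    [[-0.23, -1.34, -1.03], 0, 255],
    [[-0.3, -1.77, -1.4], 0, 255],
    [[-0.3, -1.77, -1.4], 0, 255],
  ],
)

```text
clock: 16.75
tcp_pos: [0.53, 0.0854, 0.2803]
orientation: [-0.003, 0.084, 0.996, -0.001]
wrist_force: [0.1, 1.4, -0.5]
finger_gap: 0.011
```

To 0.705: (52.76, 6.93, 26.47).

Emit:
step_arm(
  series=[
    [[-0.06, -0.42, -0.37], 0, 255],
    [[-0.12, -0.82, -0.76], 0, 255],
    [[-0.18, -1.22, -1.16], 0, 255],
    [[-0.24, -1.6, -1.57], 0, 255],
    [[-0.24, -1.6, -1.57], 0, 255],
  ],
)

```text
clock: 17.38
tcp_pos: [0.5273, 0.069, 0.2641]
orientation: [-0.003, 0.085, 0.996, -0.001]
wrist_force: [0.6, 1.1, -0.6]
finger_gap: 0.0109
```

Emit:
step_arm(
  series=[
    [[-0.06, -0.38, -0.43], 0, 255],
    [[-0.13, -0.76, -0.86], 0, 255],
    [[-0.19, -1.12, -1.31], 0, 255],
    [[-0.25, -1.48, -1.77], 0, 255],
    [[-0.25, -1.48, -1.77], 0, 255],
  ],
)

```text
clock: 18.0
tcp_pos: [0.5244, 0.0539, 0.2458]
orientation: [-0.004, 0.085, 0.996, -0.001]
wrist_force: [0.7, -0.9, -1.4]
finger_gap: 0.0111
```

Emit:
step_arm(
  series=[
    [[-0.04, -0.33, -0.43], 0, 255],
    [[-0.08, -0.65, -0.87], 0, 255],
    [[-0.12, -0.96, -1.32], 0, 255],
    [[-0.16, -1.25, -1.78], 0, 255],
    [[-0.16, -1.25, -1.78], 0, 255],
  ],
)

```text
clock: 18.62
tcp_pos: [0.5224, 0.0411, 0.2274]
orientation: [-0.005, 0.085, 0.996, -0.001]
wrist_force: [0.8, -0.2, -1.3]
finger_gap: 0.0109
```

Emit:
step_arm(
  series=[
    [[-0.04, -0.28, -0.49], 0, 255],
    [[-0.08, -0.56, -0.99], 0, 255],
    [[-0.12, -0.83, -1.5], 0, 255],
    [[-0.17, -1.09, -2.02], 0, 255],
    [[-0.17, -1.09, -2.02], 0, 255],
  ],
)

```text
clock: 19.25
tcp_pos: [0.5203, 0.03, 0.2066]
orientation: [-0.005, 0.085, 0.996, -0.001]
wrist_force: [-1.0, -0.3, -0.5]
finger_gap: 0.0112
```

Emit:
step_arm(
  series=[
    [[-0.02, -0.23, -0.49], 0, 255],
    [[-0.05, -0.45, -0.99], 0, 255],
    [[-0.07, -0.66, -1.49], 0, 255],
    [[-0.09, -0.87, -2.0], 0, 255],
    [[-0.09, -0.87, -2.0], 0, 255],
  ],
)

```text
clock: 19.88
tcp_pos: [0.5191, 0.0212, 0.186]
orientation: [-0.006, 0.085, 0.996, -0.001]
wrist_force: [0.7, -0.7, -1.7]
finger_gap: 0.0112
```

```bash
python3 snap.py 18 wrist,scene;python3 - <<'E'
from h import *
a=cv2.imread('pics/scene18.png')[30:280,200:450];cv2.imwrite('pics/s18c.png',cv2.resize(a,None,fx=2.4,fy=2.4,interpolation=cv2.INTER_CUBIC))
E
```

```text
19.975 [0.51934883 0.0213356  0.18641427] [-5.26627290e-03  8.52409999e-02  9.96346005e-01 -9.36634967e-04] [ 0.32801599 -0.37956994 -2.06937366] [-0.11  0.23 -0.17  1.18 -0.    0.06]
```

View pics/s18c.png

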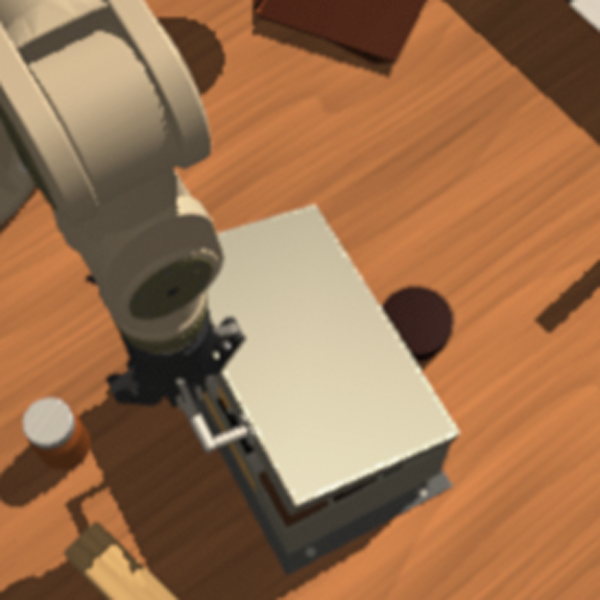

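View pics/wrist18.png

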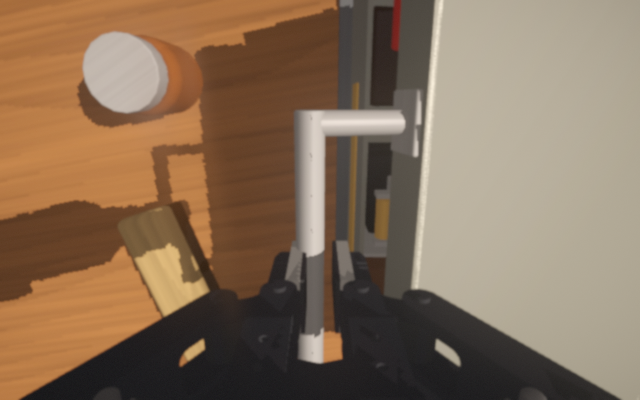

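Emit:
step_arm(
  series=[
    [[-0.02, -0.18, -0.54], 0, 255],
    [[-0.05, -0.36, -1.08], 0, 255],
    [[-0.08, -0.53, -1.63], 0, 255],
    [[-0.1, -0.69, -2.18], 0, 255],
    [[-0.1, -0.69, -2.18], 0, 255],
  ],
)

```text
clock: 20.6
tcp_pos: [0.5179, 0.0144, 0.164]
orientation: [-0.006, 0.085, 0.996, -0.001]
wrist_force: [0.4, -1.1, -1.9]
finger_gap: 0.011
```

Emit:
step_arm(
  series=[
    [[-0.02, -0.12, -0.55], 0, 255],
    [[-0.04, -0.24, -1.1], 0, 255],
    [[-0.06, -0.34, -1.66], 0, 255],
    [[-0.07, -0.42, -2.1], 0, 255],
    [[-0.07, -0.42, -2.1], 0, 255],
  ],
)

```text
clock: 21.22
tcp_pos: [0.5169, 0.0102, 0.1425]
orientation: [-0.006, 0.085, 0.996, -0.001]
wrist_force: [0.8, -0.8, -1.5]
finger_gap: 0.0106
```

Now at about 0.11 rad. I'll lower slowly to the catch (z about 12.5 to 12.7).

Emit:
step_arm(
  series=[
    [[0, -0.06, -0.4], 0, 255],
    [[0, -0.11, -0.8], 0, 255],
    [[0, -0.16, -1.2], 0, 255],
    [[0, -0.18, -1.5], 0, 255],
    [[0, -0.18, -1.5], 0, 255],
  ],
  newtons=35,
)

```text
clock: 21.85
tcp_pos: [0.5171, 0.0078, 0.1276]
orientation: [-0.006, 0.086, 0.996, -0.001]
wrist_force: [-0.6, -3.8, 1.9]
finger_gap: 0.0104
```

Emit:
step_arm(
  series=[
    [[0, -0.1, -0.1], 0, 255],
    [[0, -0.1, -0.2], 0, 255],
  ],
)

```text
clock: 22.1
tcp_pos: [0.5173, 0.0066, 0.1259]
orientation: [-0.006, 0.086, 0.996, -0.002]
wrist_force: [-0.2, -3.6, 3.7]
finger_gap: 0.0104
```

Emit:
step_arm(
  series=[
    [[0, -0.1, -0.1], 0, 255],
    [[0, -0.1, -0.2], 0, 255],
  ],
)

```text
clock: 22.35
tcp_pos: [0.5175, 0.0055, 0.1241]
orientation: [-0.005, 0.086, 0.996, -0.002]
wrist_force: [0.1, -4.0, 4.6]
finger_gap: 0.0102
```

```bash
python3 snap.py 19 wrist,scene;python3 - <<'E'
from h import *
a=cv2.imread('pics/scene19.png')[100:300,200:400];cv2.imwrite('pics/s19c.png',cv2.resize(a,None,fx=3,fy=3,interpolation=cv2.INTER_CUBIC))
E
```

```text
22.45 [0.51738349 0.00550076 0.12397374] [-0.00561936  0.0857454   0.99629997 -0.00159008] [-0.38504723 -3.23839762  4.74352401] [-0.14  0.27 -0.28  1.03 -0.    0.03]
```

View pics/s19c.png

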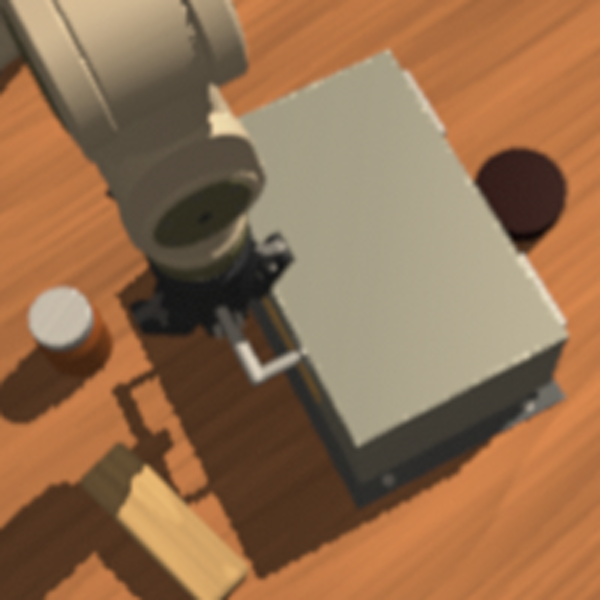

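View pics/wrist19.png

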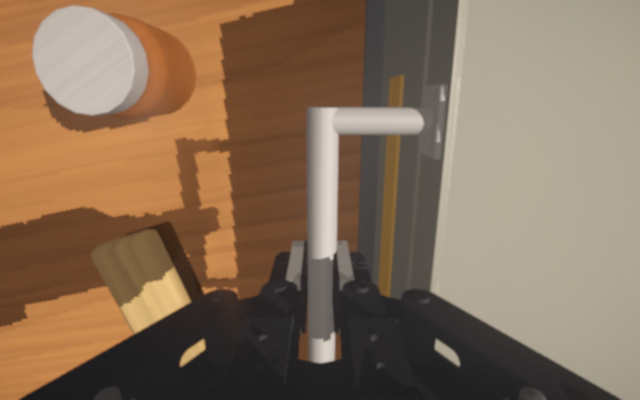

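Emit:
step_arm(
  series=[
    [[0, -0.1, 0], 0, 255],
    [[0, -0.15, 0], 0, 255],
  ],
)

```text
clock: 22.7
tcp_pos: [0.5174, 0.0043, 0.1239]
orientation: [-0.006, 0.086, 0.996, -0.001]
wrist_force: [-0.6, -2.0, 3.5]
finger_gap: 0.0104
```

Emit:
step_arm(
  series=[
    [[0, -0.05, -0.1], 0, 255],
    [[0, -0.1, -0.2], 0, 255],
  ],
)

```text
clock: 22.95
tcp_pos: [0.5174, 0.0033, 0.122]
orientation: [-0.006, 0.086, 0.996, -0.001]
wrist_force: [0.6, -2.2, 3.9]
finger_gap: 0.0105
```

Emit:
step_arm(
  series=[
    [[0, -0.05, -0.1], 0, 255],
    [[0, -0.1, -0.2], 0, 255],
  ],
)

```text
clock: 23.2
tcp_pos: [0.5176, 0.0022, 0.1201]
orientation: [-0.005, 0.086, 0.996, -0.001]
wrist_force: [-1.3, -4.1, 5.7]
finger_gap: 0.0107
```

Emit:
step_arm(
  series=[
    [[0, -0.08, -0.1], 0, 255],
    [[0, -0.12, -0.2], 0, 255],
  ],
)

```text
clock: 23.45
tcp_pos: [0.5177, 0.0008, 0.1183]
orientation: [-0.005, 0.086, 0.996, -0.001]
wrist_force: [0.2, -2.7, 5.9]
finger_gap: 0.0107
```

```bash
python3 snap.py 20 wrist,scene,top;python3 - <<'E'
from h import *
from workcell import env
print(env.get_state()["ft_torque"])
a=cv2.imread('pics/scene20.png')[100:300,200:400];cv2.imwrite('pics/s20c.png',cv2.resize(a,None,fx=3,fy=3,interpolation=cv2.INTER_CUBIC))
W=Cam(np.load("wrist20.npz"));W9=Cam(np.load("wrist19.npz"))
for w in (W,W9): print(w.proj([handle(t,-.061) for t in (0,.03,.06)]).round(1).tolist(), w.proj([P(-.15,-.095,.12),P(0,-.095,.12)]).round(1).tolist())
E
```

```text
23.6 [0.5176665  0.00079672 0.11829069] [-0.0052178   0.08560178  0.99631463 -0.00150614] [-1.6335354  -2.93677147  5.20401505] [-0.15  0.28 -0.29  1.01 -0.    0.02]
[-0.32377338  0.08476284 -0.00404335]
[[338.9, 118.5], [341.2, 119.6], [344.5, 120.8]] [[461.0, -147.0], [427.8, 254.6]]
[[326.2, 120.2], [327.8, 121.4], [330.2, 122.6]] [[441.8, -133.1], [414.2, 251.2]]
```

View pics/wrist20.png

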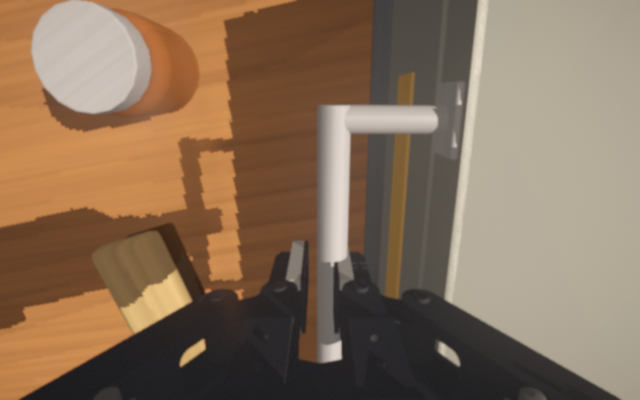

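View pics/s20c.png

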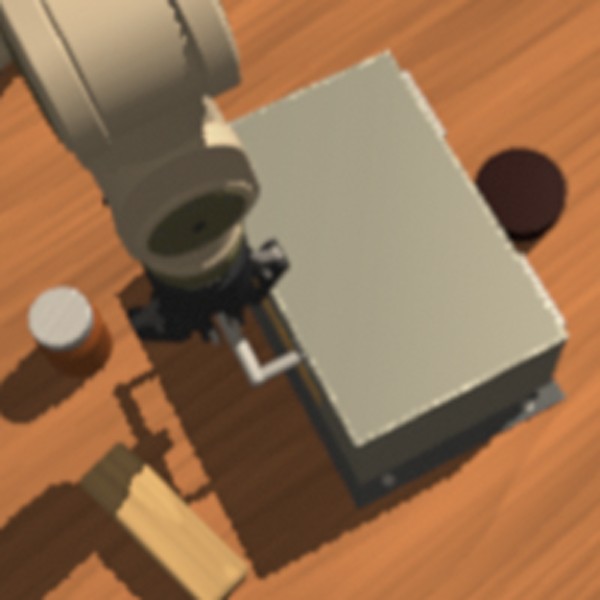

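```bash
python3 - <<'E'
import cv2,numpy as np
o=[]
for i in (16,17,18,19,20):
    a=cv2.imread(f'pics/wrist{i}.png')[200:390,240:400] if i>16 else cv2.imread(f'pics/wrist{i}.png')[200:390,240:400]
    o.append(cv2.resize(a,None,fx=1.6,fy=2,interpolation=cv2.INTER_CUBIC))
cv2.imwrite('pics/cmp.png',np.hstack(o[2:]));
E
```

```text
(no output)
```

View pics/cmp.png

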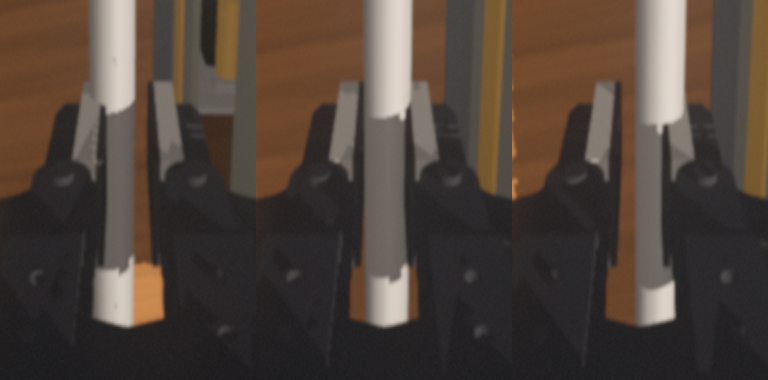

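Emit:
step_arm(
  series=[
    [[0, 0, -0.1], 0, 255],
    [[0, 0, -0.2], 0, 255],
  ],
  newtons=60,
)

```text
clock: 23.85
tcp_pos: [0.518, 0.0005, 0.1167]
orientation: [-0.005, 0.086, 0.996, -0.002]
wrist_force: [-0.5, -2.8, 8.5]
finger_gap: 0.0096
```

Emit:
step_arm(
  series=[
    [[0, 0, -0.1], 0, 255],
    [[0, 0, -0.15], 0, 255],
  ],
)

```text
clock: 24.1
tcp_pos: [0.5183, 0.0002, 0.1159]
orientation: [-0.004, 0.086, 0.996, -0.002]
wrist_force: [-1.7, -3.9, 9.1]
finger_gap: 0.0097
```

Emit:
step_arm(
  series=[
    [[0, 0, -0.1], 0, 255],
    [[0, 0, -0.15], 0, 255],
  ],
)

```text
clock: 24.35
tcp_pos: [0.5186, -0.0002, 0.1151]
orientation: [-0.004, 0.086, 0.996, -0.003]
wrist_force: [-1.4, -3.8, 9.7]
finger_gap: 0.0096
```

```bash
python3 snap.py 21 wrist,scene;python3 - <<'E'
from h import *
a=cv2.imread('pics/scene21.png')[100:300,200:400];cv2.imwrite('pics/s21c.png',cv2.resize(a,None,fx=3,fy=3,interpolation=cv2.INTER_CUBIC))
E
```

```text
24.45 [ 5.18571309e-01 -2.19487261e-04  1.15035050e-01] [-0.00382654  0.08573479  0.99630742 -0.00253628] [-1.37621648 -3.57547293  9.05444966] [-0.15  0.28 -0.3   1.   -0.01  0.02]
```

View pics/wrist21.png

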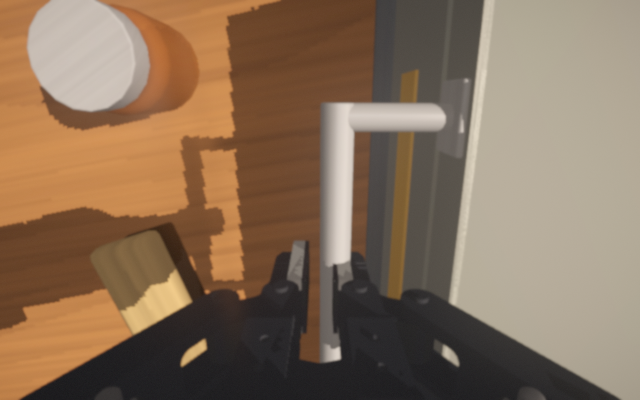

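View pics/s21c.png

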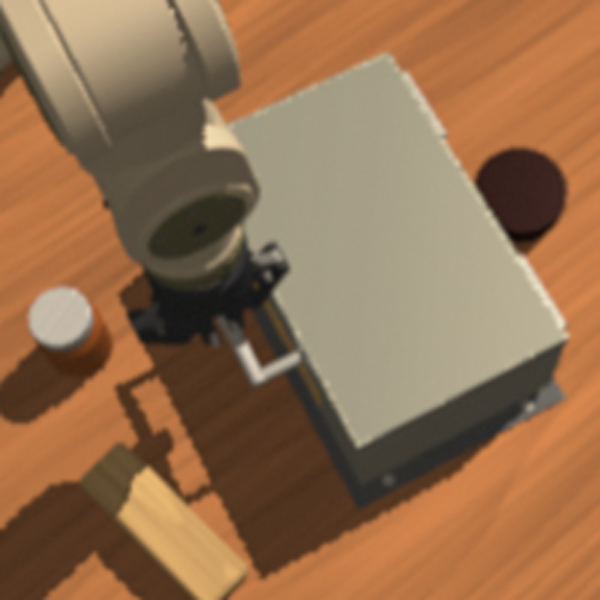

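Emit:
step_arm(
  series=[
    [[0, 0.02, -0.1], 0, 255],
    [[0, 0.04, -0.17], 0, 255],
  ],
)

```text
clock: 24.7
tcp_pos: [0.5189, -0.0003, 0.1142]
orientation: [-0.003, 0.086, 0.996, -0.003]
wrist_force: [-2.5, -4.0, 9.9]
finger_gap: 0.0097
```

Emit:
step_arm(
  series=[
    [[-0.03, 0.05, 0.2], 0, 255],
    [[-0.06, 0.1, 0.4], 0, 255],
    [[-0.1, 0.15, 0.5], 0, 255],
  ],
  newtons=30,
)

```text
clock: 25.08
tcp_pos: [0.5178, 0.0013, 0.1193]
orientation: [-0.003, 0.086, 0.996, -0.003]
wrist_force: [-0.7, -3.0, 4.3]
finger_gap: 0.0095
```

Emit:
step_arm(
  series=[
    [[0, 0.08, 0.15], 0, 255],
    [[0, 0.15, 0.3], 0, 255],
    [[0, 0.15, 0.3], 0, 255],
  ],
)

```text
clock: 25.45
tcp_pos: [0.5177, 0.0029, 0.1222]
orientation: [-0.003, 0.086, 0.996, -0.003]
wrist_force: [-0.3, -1.0, 3.3]
finger_gap: 0.0098
```

Emit:
step_arm(
  series=[
    [[0, 0, 0.1], 0, 255],
    [[0, 0, 0.2], 0, 255],
    [[0, 0, 0.2], 0, 255],
  ],
)

```text
clock: 25.82
tcp_pos: [0.5176, 0.003, 0.124]
orientation: [-0.004, 0.086, 0.996, -0.003]
wrist_force: [0.1, -0.1, 1.4]
finger_gap: 0.0094
```

Emit:
step_arm(
  series=[
    [[0, 0, 0], 0, 200],
    [[0, 0, 0], 0, 190],
    [[0, 0, 0], 0, 150],
    [[0, 0, 0], 0, 110],
    [[0, 0, 0], 0, 110],
  ],
)

```text
clock: 26.45
tcp_pos: [0.5176, 0.003, 0.124]
orientation: [-0.004, 0.086, 0.996, -0.003]
wrist_force: [-0.1, -1.1, -0.3]
finger_gap: 0.0487
```

```bash
python3 snap.py 22 wrist,scene;python3 - <<'E'
from h import *
a=cv2.imread('pics/scene22.png')[100:300,200:400];cv2.imwrite('pics/s22c.png',cv2.resize(a,None,fx=3,fy=3,interpolation=cv2.INTER_CUBIC))
E
```

```text
26.55 [0.51758563 0.00307567 0.12405334] [-0.00358411  0.08559288  0.99631985 -0.00278625] [-0.34211752 -0.3750917  -0.04421639] [-0.15  0.27 -0.29  1.02 -0.01  0.03]
```

View pics/wrist22.png

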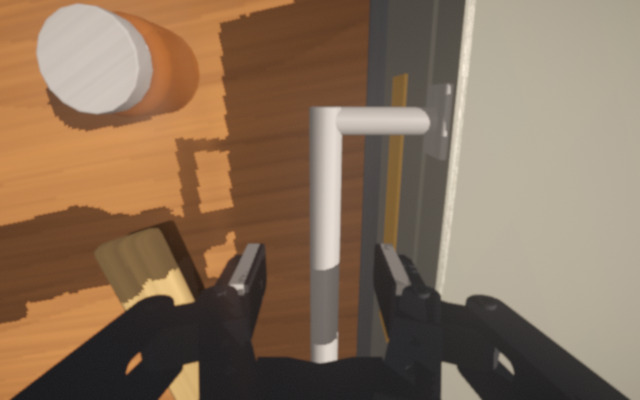

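View pics/s22c.png

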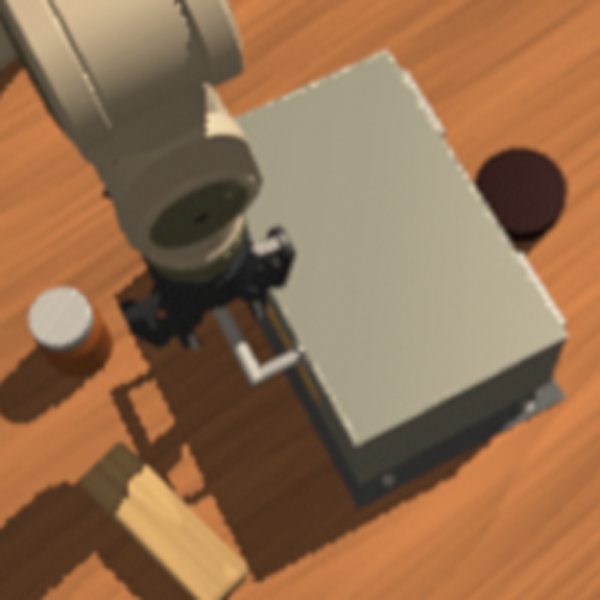

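```bash
python3 - <<'E'
from h import *
W=Cam(np.load("wrist22.npz"))
for z in (.137,.14,.143): print([ (p:=W.onz(q,z)).round(4).tolist()+[((p[:2]-cc)@ex).round(4),((p[:2]-cc)@ey).round(4)] for q in ((326,130),(325.5,250),(325,340))])
for t in (0,.03,.06): print(W.proj([handle(t,x) for x in (-.055,-.02,0)]).round(1).tolist())
t=np.array(W.proj([[.5176+.166*d,.0031+.986*d,.124+.0] for d in (-.0243,0,.0243)]));print(t)
E
```

```text
[[0.4602, 0.0148, 0.137, np.float64(-0.0573), np.float64(-0.1392)], [0.5086, 0.0065, 0.137, np.float64(-0.0082), np.float64(-0.1393)], [0.5524, -0.0011, 0.137, np.float64(0.0363), np.float64(-0.1395)]]
[[0.4599, 0.0148, 0.14, np.float64(-0.0575), np.float64(-0.1393)], [0.5072, 0.0067, 0.14, np.float64(-0.0096), np.float64(-0.1394)], [0.5501, -0.0007, 0.14, np.float64(0.0339), np.float64(-0.1395)]]
[[0.4597, 0.0148, 0.143, np.float64(-0.0578), np.float64(-0.1393)], [0.5058, 0.0069, 0.143, np.float64(-0.011), np.float64(-0.1394)], [0.5477, -0.0003, 0.143, np.float64(0.0315), np.float64(-0.1396)]]
[[332.3, 134.7], [331.7, 219.1], [331.4, 262.3]]
[[334.1, 136.7], [333.4, 225.0], [333.0, 270.0]]
[[336.7, 138.8], [335.8, 231.5], [335.3, 278.4]]
[[268.25586953 256.84067124]
 [321.11276149 256.77644125]
 [374.04858768 256.63813067]]
```

Emit:
step_arm(
  series=[
    [[0, 0, 2], 0, 110],
    [[-0.05, 0.2, 4.5], 0, 110],
    [[-0.05, 0.2, 4.5], 0, 200],
    [[-0.05, 0.2, 4.5], 0, 255],
    [[-0.05, 0.2, 4.5], 0, 255],
  ],
  newtons=60,
)

```text
clock: 27.18
tcp_pos: [0.5164, 0.0051, 0.168]
orientation: [-0.005, 0.086, 0.996, -0.003]
wrist_force: [-0.7, 0.2, 0.6]
finger_gap: 0.0002
```

Emit:
step_arm(
  series=[
    [[0, 0, 0], 0, 255],
    [[0, 0, -0.5], 0, 255],
    [[0, 0, -1], 0, 255],
    [[0, 0, -1.5], 0, 255],
    [[0, 0, -1.5], 0, 255],
  ],
)

```text
clock: 27.8
tcp_pos: [0.516, 0.0052, 0.1524]
orientation: [-0.005, 0.086, 0.996, -0.003]
wrist_force: [-0.7, 0.4, 0.1]
finger_gap: 0.0004
```

```bash
python3 snap.py 23 wrist
```

```text
27.85 [0.51621329 0.00512042 0.15269676] [-0.00478314  0.08564436  0.99631054 -0.00273402] [-0.77027242  0.32593021  0.61576866] [-0.14  0.25 -0.24  1.09 -0.01  0.03]
```

View pics/wrist23.png

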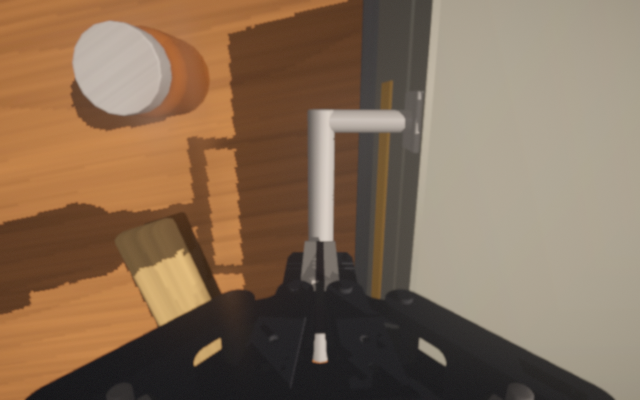

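Emit:
step_arm(
  series=[
    [[0, 0, -0.2], 0, 255],
    [[0, 0, -0.4], 0, 255],
    [[0, 0, -0.6], 0, 255],
    [[0, 0, -0.7], 0, 255],
  ],
)

```text
clock: 28.35
tcp_pos: [0.5161, 0.0051, 0.1455]
orientation: [-0.005, 0.086, 0.996, -0.003]
wrist_force: [-0.5, 0.3, -0.6]
finger_gap: -0.0002
```

Emit:
step_arm(
  series=[
    [[0, 0, -0.15], 0, 255],
    [[0, 0, -0.3], 0, 255],
  ],
)

```text
clock: 28.6
tcp_pos: [0.5162, 0.0051, 0.1425]
orientation: [-0.005, 0.086, 0.996, -0.003]
wrist_force: [-0.0, 0.2, 0.3]
finger_gap: -0.0004
```

Emit:
step_arm(
  series=[
    [[0, 0, -0.1], 0, 255],
    [[0, 0, -0.2], 0, 255],
  ],
)

```text
clock: 28.85
tcp_pos: [0.5164, 0.0048, 0.1407]
orientation: [-0.004, 0.086, 0.996, -0.003]
wrist_force: [0.1, -0.7, 3.1]
finger_gap: -0.0005
```

Emit:
step_arm(
  series=[
    [[0, 0, -0.1], 0, 255],
    [[0, 0, -0.2], 0, 255],
  ],
)

```text
clock: 29.1
tcp_pos: [0.5167, 0.0044, 0.1391]
orientation: [-0.004, 0.086, 0.996, -0.003]
wrist_force: [-0.4, -2.4, 3.6]
finger_gap: -0.0002
```

Emit:
step_arm(
  series=[
    [[0, 0, 0.3], 0, 255],
    [[0.06, 0.35, 0.4], 0, 255],
    [[0.06, 0.35, 0.4], 0, 255],
  ],
)

```text
clock: 29.48
tcp_pos: [0.5172, 0.0084, 0.1429]
orientation: [-0.004, 0.086, 0.996, -0.003]
wrist_force: [-0.2, -0.4, -0.1]
finger_gap: -0.0001
```

Emit:
step_arm(
  series=[
    [[0, 0, -0.2], 0, 255],
    [[0, 0, -0.4], 0, 255],
    [[0, 0, -0.5], 0, 255],
  ],
)

```text
clock: 29.85
tcp_pos: [0.5175, 0.008, 0.1382]
orientation: [-0.004, 0.086, 0.996, -0.004]
wrist_force: [0.3, -2.5, 4.9]
finger_gap: -0.0004
```

Emit:
step_arm(
  series=[
    [[0, -0.05, -0.1], 0, 255],
    [[0, -0.1, -0.2], 0, 255],
  ],
)

```text
clock: 30.1
tcp_pos: [0.5177, 0.0067, 0.1364]
orientation: [-0.004, 0.086, 0.996, -0.004]
wrist_force: [-0.7, -4.0, 4.7]
finger_gap: -0.0004
```

Emit:
step_arm(
  series=[
    [[0, -0.05, -0.1], 0, 255],
    [[0, -0.1, -0.2], 0, 255],
  ],
)

```text
clock: 30.35
tcp_pos: [0.518, 0.0054, 0.1348]
orientation: [-0.003, 0.086, 0.996, -0.004]
wrist_force: [-1.5, -2.5, 5.8]
finger_gap: 0.0
```

```bash
python3 snap.py 24 wrist,scene;python3 - <<'E'
from h import *
o=[]
for i in (22,24):
    a=cv2.imread(f'pics/scene{i}.png')[130:280,270:400];o.append(cv2.resize(a,None,fx=3,fy=3.6,interpolation=cv2.INTER_CUBIC))
cv2.imwrite('pics/s24c.png',np.hstack(o))
E
```

```text
30.45 [0.51798887 0.00542061 0.1347398 ] [-0.00319729  0.08595018  0.99628624 -0.00400815] [-1.05243091 -1.9083396   5.60464105] [-0.14  0.26 -0.27  1.05 -0.01  0.03]
```

View pics/s24c.png

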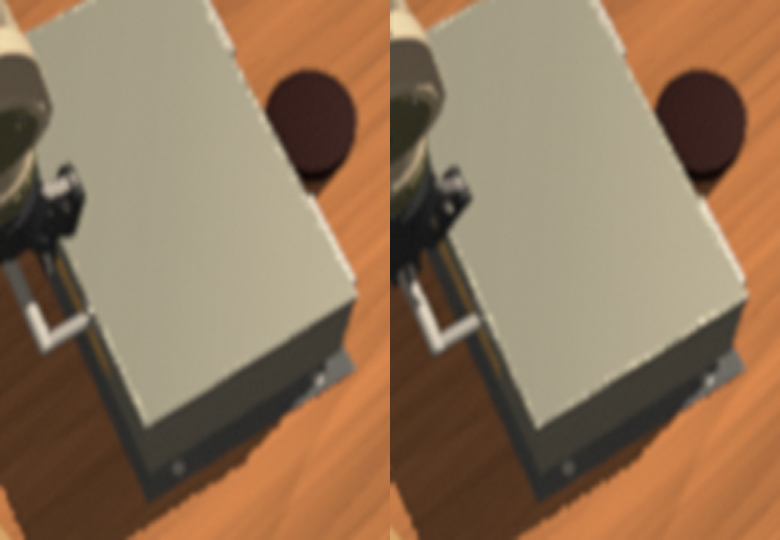

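View pics/wrist24.png

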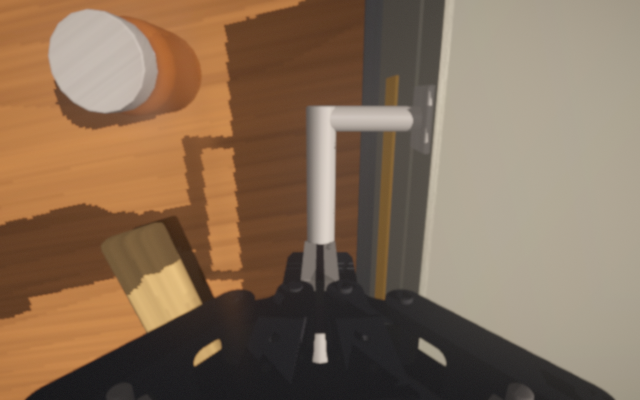

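Emit:
step_arm(
  series=[
    [[-0.02, -0.06, -0.15], 0, 255],
    [[-0.03, -0.1, -0.3], 0, 255],
  ],
)

```text
clock: 30.7
tcp_pos: [0.5181, 0.0041, 0.1323]
orientation: [-0.003, 0.086, 0.996, -0.004]
wrist_force: [-0.9, -2.6, 7.1]
finger_gap: -0.0001
```

Emit:
step_arm(
  series=[
    [[-0.02, -0.06, -0.15], 0, 255],
    [[-0.03, -0.1, -0.3], 0, 255],
  ],
)

```text
clock: 30.95
tcp_pos: [0.5184, 0.0027, 0.1301]
orientation: [-0.002, 0.086, 0.996, -0.005]
wrist_force: [-1.2, -2.9, 8.9]
finger_gap: 0.0002
```

Emit:
step_arm(
  series=[
    [[-0.03, -0.06, -0.15], 0, 255],
    [[-0.05, -0.1, -0.3], 0, 255],
  ],
)

```text
clock: 31.2
tcp_pos: [0.5184, 0.0015, 0.1279]
orientation: [-0.001, 0.086, 0.996, -0.005]
wrist_force: [-0.4, -0.8, 7.1]
finger_gap: -0.0
```

Emit:
step_arm(
  series=[
    [[-0.02, -0.04, -0.15], 0, 255],
    [[-0.03, -0.08, -0.25], 0, 255],
  ],
)

```text
clock: 31.45
tcp_pos: [0.5182, 0.0012, 0.1256]
orientation: [-0.001, 0.086, 0.996, -0.004]
wrist_force: [-0.8, -0.1, 5.4]
finger_gap: 0.0001
```

```bash
python3 snap.py 25 wrist,scene;python3 - <<'E'
from h import *
o=[]
for i in (22,25):
    a=cv2.imread(f'pics/scene{i}.png')[130:280,270:400];o.append(cv2.resize(a,None,fx=3,fy=3.6,interpolation=cv2.INTER_CUBIC))
cv2.imwrite('pics/s25c.png',np.hstack(o))
E
```

```text
31.55 [0.51820114 0.00117198 0.1255378 ] [-8.38513059e-04  8.60810645e-02  9.96279659e-01 -4.02353004e-03] [-0.70955256  0.39476767  5.91955761] [-0.15  0.26 -0.29  1.02 -0.01  0.02]
```

View pics/s25c.png

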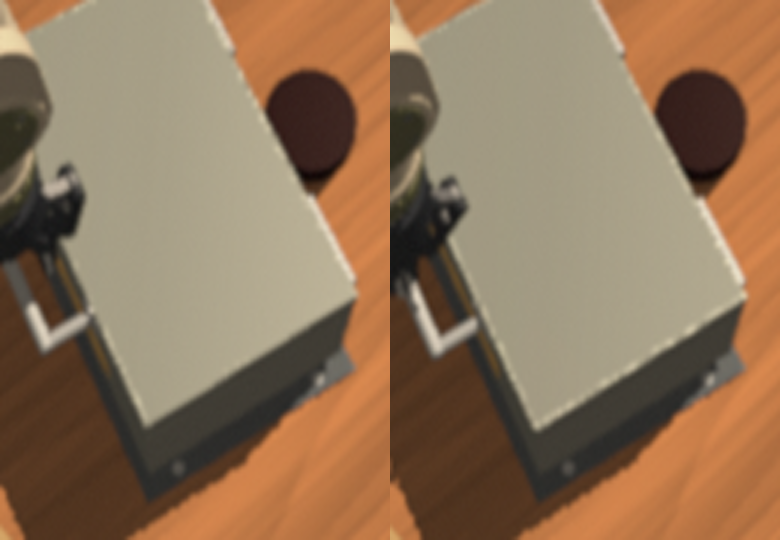

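View pics/wrist25.png

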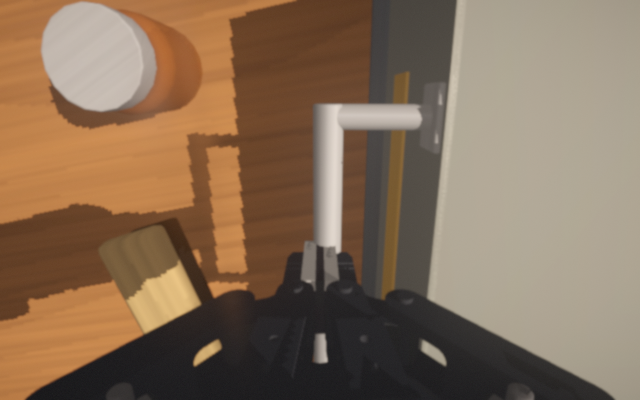

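Emit:
step_arm(
  series=[
    [[-0.02, 0.05, 0.4], 0, 255],
    [[-0.05, 0.1, 0.8], 0, 255],
    [[-0.1, 0.2, 1.4], 0, 255],
    [[-0.1, 0.4, 3.5], 0, 255],
    [[-0.1, 0.4, 4.5], 0, 110],
  ],
)

```text
clock: 32.17
tcp_pos: [0.5175, 0.0052, 0.1715]
orientation: [-0.0, 0.086, 0.996, -0.004]
wrist_force: [-0.5, -0.5, -0.8]
finger_gap: 0.0168
```

Emit:
step_arm(
  series=[
    [[0, 0, 0], 0, 110],
    [[0, 0, 0], 0, 110],
    [[0, 0, 0], 0, 110],
  ],
  newtons=80,
)

```text
clock: 32.55
tcp_pos: [0.5171, 0.0052, 0.1708]
orientation: [-0.001, 0.086, 0.996, -0.004]
wrist_force: [-0.6, -0.4, -0.3]
finger_gap: 0.0485
```

```bash
python3 snap.py 26 wrist,scene; python3 - <<'E'
from h import *
W=Cam(np.load("wrist26.npz"));
for t in (0,.03,.06): print(W.proj([handle(t,x,r=.235) for x in (-.055,-.02,0)]).round(1).tolist())
a=cv2.imread('pics/wrist26.png')[60:300,240:520];cv2.imwrite('pics/w26c.png',cv2.resize(a,None,fx=2.5,fy=2.5,interpolation=cv2.INTER_CUBIC))
E
```

```text
32.65 [0.51719376 0.0052088  0.17092629] [-8.79191413e-04  8.60188200e-02  9.96284913e-01 -4.04503018e-03] [0.18852711 0.437724   0.36094859] [-0.14  0.23 -0.22  1.13 -0.01  0.03]
[[319.9, 126.7], [320.1, 191.4], [320.3, 225.4]]
[[320.7, 128.0], [321.0, 195.0], [321.1, 230.1]]
[[322.1, 129.3], [322.3, 198.8], [322.3, 235.1]]
```

View pics/w26c.png

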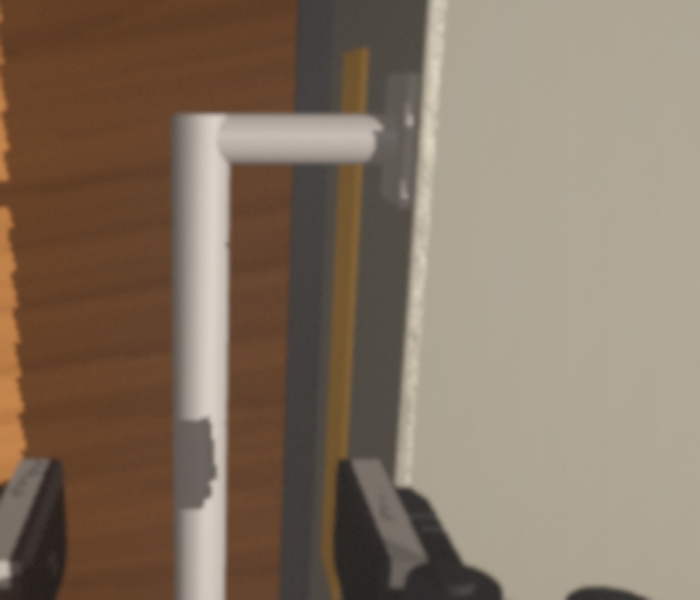

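```bash
python3 - <<'E'
from h import *
o=[]
for i in (19,22,26):
    a=cv2.imread(f'pics/scene{i}.png')[200:275,295:395];o.append(cv2.resize(a,None,fx=7.5,fy=2.6*1.0 if 0 else 2.6,interpolation=cv2.INTER_CUBIC))
cv2.imwrite('pics/s26c.png',np.vstack(o))
a=cv2.imread('pics/scene22.png').astype(int);b=cv2.imread('pics/scene26.png').astype(int)
d=np.clip(128+3*(b-a),0,255).astype(np.uint8)[130:280,270:400];cv2.imwrite('pics/d26.png',cv2.resize(d,None,fx=4,fy=4))
E
```

```text
(no output)
```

View pics/s26c.png

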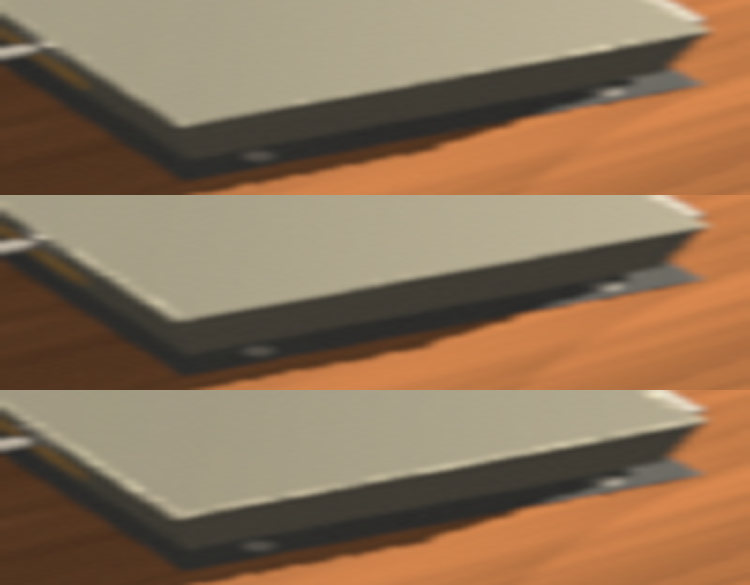

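View pics/d26.png

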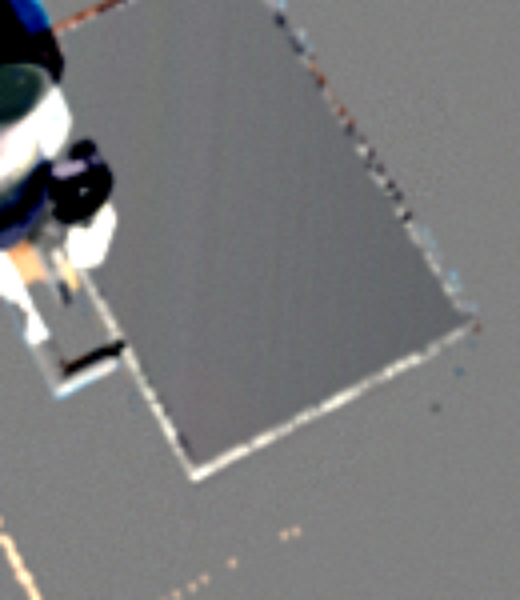

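```bash
python3 - <<'E'
from h import *
ref=cv2.imread('pics/scene22.png',0)[225:262,300:350].astype(np.float32)
for i in (18,19,20,21,22,24,25,26):
    g=cv2.imread(f'pics/scene{i}.png',0)
    sh=cv2.phaseCorrelate(ref,g[225:262,300:350].astype(np.float32))
    # subpixel near edge row at several columns (lid -> dark wall)
    e=[]
    for c in range(325,350,4):
        col=g[205:262,c].astype(float);d=np.diff(col);k=np.argmin(d);w=-d[k-2:k+3].clip(max=0);e.append(205+k+.5+(w*np.arange(-2,3)).sum()/w.sum())
    print(i,g[170:200,320:340].mean().round(2),np.round(e,2),np.round(sh[0],2))
S=Cam(np.load("scene26.npz"))
for t in (0,.0316): print(t,[S.proj([P(.15,y,.0)+[0,0,.12+(.095-y)*np.sin(t)+.025]])[0].round(2).tolist() for y in (-.095,-.03,.03)])
E
```

```text
18 207.57 [239.54 237.76 236.27 234.39 232.67 230.95 229.08] [-1.4  -1.38]
19 160.57 [244.88 242.77 240.72 238.71 236.83 234.71 232.71] [ 0.13 -0.04]
20 159.96 [245.3  243.46 241.23 239.15 237.02 235.02 233.02] [0.1  0.25]
21 159.66 [245.55 243.33 241.23 239.23 237.24 235.24 232.84] [0.15 0.25]
22 160.58 [244.7  242.7  240.67 238.76 236.53 234.47 232.23] [0. 0.]
24 160.15 [245.27 243.25 241.25 239.05 236.85 234.83 232.84] [0.11 0.05]
25 155.26 [245.85 243.88 241.85 239.73 237.48 235.54 233.52] [-0.06  0.51]
26 155.46 [245.56 243.5  241.22 239.43 237.2  234.88 232.78] [-0.2  0.3]
0 [[319.61, 247.9], [344.22, 234.7], [366.46, 222.75]]
0.0316 [[319.54, 247.24], [344.26, 234.22], [366.52, 222.48]]
```

Emit:
step_arm(
  series=[
    [[0, 0, 0], 0, 200],
    [[0, 0, 0], 0, 255],
    [[0, 0, -1], 0, 255],
    [[0, 0, -2], 0, 255],
    [[0, 0, -2.7], 0, 255],
  ],
  newtons=60,
)

```text
clock: 33.28
tcp_pos: [0.5166, 0.0053, 0.1427]
orientation: [-0.002, 0.086, 0.996, -0.004]
wrist_force: [0.4, -0.1, -0.4]
finger_gap: -0.0
```

Emit:
step_arm(
  series=[
    [[0, 0, -0.2], 0, 255],
    [[0, 0, -0.35], 0, 255],
    [[0, 0, -0.35], 0, 255],
  ],
)

```text
clock: 33.65
tcp_pos: [0.5167, 0.0053, 0.1393]
orientation: [-0.001, 0.086, 0.996, -0.004]
wrist_force: [0.5, 0.8, -0.3]
finger_gap: -0.0002
```

Emit:
step_arm(
  series=[
    [[0, 0, -0.1], 0, 255],
    [[0, 0, -0.2], 0, 255],
    [[0, 0, -0.2], 0, 255],
  ],
)

```text
clock: 34.02
tcp_pos: [0.5167, 0.0053, 0.1373]
orientation: [-0.001, 0.086, 0.996, -0.004]
wrist_force: [-0.2, -0.4, 0.3]
finger_gap: 0.0003
```

No contact at z 0.137, where the bar pushed back with about 5 N before. The lid has dropped home, so I'm withdrawing.

Emit:
step_arm(
  series=[
    [[0, 0, 3], 0, 255],
    [[0, 0, 8], 0, 255],
    [[-2, 0, 14], 0, 255],
    [[-4, 0, 20], 0, 255],
    [[-4, 0, 20], 0, 255],
  ],
)

```text
clock: 34.65
tcp_pos: [0.4778, 0.0051, 0.3427]
orientation: [0.003, 0.086, 0.996, -0.004]
wrist_force: [0.1, -0.0, 0.0]
finger_gap: 0.0001
```

```bash
python3 snap.py 30 wrist,scene,top; python3 - <<'E'
from h import *
g=cv2.imread('pics/scene30.png',0);print(g[170:200,320:340].mean())
E
```

```text
34.8 [0.4767053  0.00525339 0.33661485] [-0.00163529  0.08606983  0.99627973 -0.00400183] [ 0.14782362  0.35363676 -0.16910593] [-0.15  0.11  0.05  1.51 -0.01  0.02]
154.09166666666667
```

View pics/scene30.png

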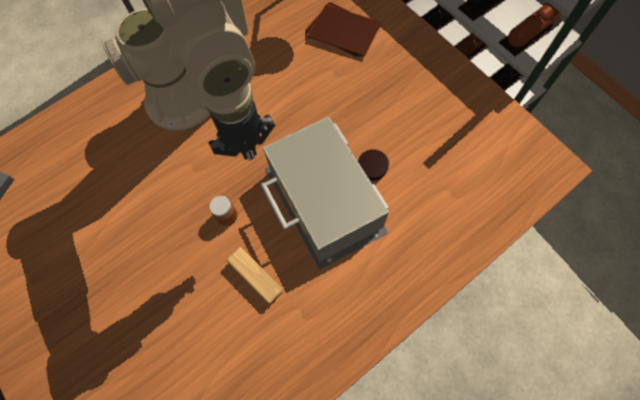

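View pics/wrist30.png

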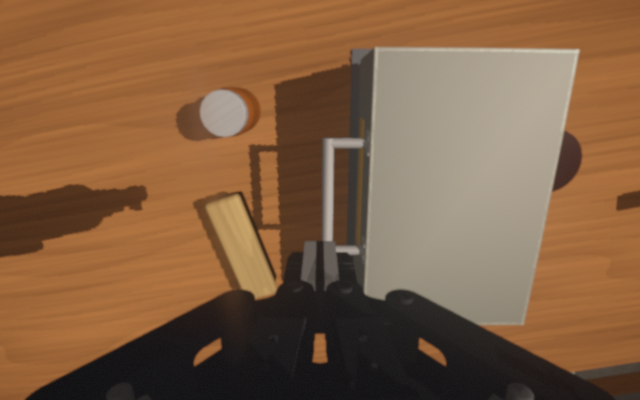

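The lid is shut flat (bar at 282,203 in the scene view). Jar at 222,210, brush at 253,275 and tin at 373,163 haven't moved, and the arm is clear of everything.

```bash
python3 -c "
from workcell import env
print(env.hand_in(), env.get_state()['clock'])"
```

```text
the job is handed in; nothing more can be done
the job is handed in; nothing more can be done
```

The chest is shut, and my last checks agree that the spring catch snapped home. I handed the job in at about 35 s.

**Stay:** With the tool pointing down, the open lid left no room to grip the knob. I hooked one finger behind it and drew it up along its curve with about 3–6 N. The stay folded, the lid came down to about 1.155 rad, and I let go.

**Lid:** I gripped the bar handle and lowered the lid along its arc, with readings within about 2 N until it met the catch.

**Catch:**
- My first press, with the bar gripped, reached about 10 N without snapping the catch. I unloaded and let go, and the lid rested on the catch.
- I then pressed on the bar with closed fingertips up to about 9 N. The force fell off as the lid went home, and the tip was starting to slide off the bar by then.

**Checks:**
- **Lid height:** With the lid untouched, the bar sat at least 5 mm lower than before. There was no contact at z = 0.137 m, where it had pushed back with about 5 N.
- **Lid angle:** The lid's brightness and edge in the scene picture stepped to the shut position and stayed there.
- **Other items:** The jar, brush and tin looked unmoved, and the arm was clear of everything.

**Uncertain:**
- During the presses the tool also felt 2–4 N sideways. That would be a shift of about 1.3 mm on the rubber mounts, inside the 3 mm limit, but I worked it out from the force and did not measure it.
- The downward press would have sunk the chest by about 5 mm, against the 8 mm limit, also by calculation.
- The bar measured about 3 mm farther out than my model had it near the bottom.

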